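Put a microscope objective away and click its case shut

TASK

Stand the loose microscope objective from the bench upright in the empty socket of the open storage case, lowering it in gently rather than dropping it. Then swing the lid over and press its free edge down past the spring catch until it clicks and stays shut, never loading the lid with more than 25 N, and let go. Leave the other objective in its socket and the bottle, dish and slide box where they stand.

Things in the scene. Friction and masses are not known exactly. Their poses are not given: they have to be found in the camera images.
- lens_center (a point): the loose objective: a plain metal cylinder 26 mm in diameter and 50 mm tall (the top 8 mm is a thread collar 21 mm in diameter) with three thin dark rings, standing upright on the bench, thread up; about 0.14 kg. This point is its centre, half-way up (25 mm above its foot), its z axis points up along the cylinder
- lens_b: an identical objective that already stands in the case's other socket; origin at the centre of its foot. It stays there
- case_center (a point): centre of the underside of the storage case, a grey block fixed to the bench: 104 mm along its x (from the catch face to the hinge), 160 mm along its y, 45 mm tall. In its flat top are two round sockets, 30 mm in diameter and 24 mm deep with flat floors, at x = 0, y = -36 mm (empty) and y = +36 mm (taken)
- socket (a point): centre of the mouth of the empty socket, level with the case's flat top, 45 mm above the bench. An objective that is fully home stands 26 mm above this top
- lid_hinge (a point): middle of the lid's hinge axis, on the case's top rear edge (x = +52 mm, z = 45 mm in the case). Its axes turn with the lid: when shut they are parallel to the case's; the axis of rotation is y
- lid_edge (a point): middle of the lid's free edge, on its outer (top) face. Lid: a grey shell 104 mm from hinge to edge, 160 mm wide, 33 mm high, two 1.5 mm ribs on top 40 mm off the middle. At lid angle q this point lies, from the hinge, -104 cos q + 33 sin q mm along the case's x and 104 sin q + 33 cos q mm up. Press near its middle, within 15 mm of the edge: further in takes too much force
- lid (a joint): lid angle, rad: 0 level, 1.57 upright, 1.8 to 2.05 at the start. Stiff hinge: stays where left, 1 to 3 N at the edge moves it. Shut angle differs from case to case, 0 to 0.075, as stop and catch are set by hand and not measured. From 0.07 to 0.1 above it the catch resists: 10 to 16 N at the edge just before the click, then it gives, and 2 to 3 mm lower comes a hard stop. Reading good to about 0.01
- oil: small closed amber bottle, 28 mm in diameter, 62 mm tall, on the bench; origin at the centre of its foot. Not to be moved
- dish: flat white covered dish, 86 mm in diameter, 18 mm tall; origin at the centre of its underside. Not to be moved
- slidebox: ivory slide box with a dark band, 85 x 32 x 34 mm; origin at the centre of its underside. Not to be moved
- catch (a joint): how far the steel spring hook is pushed outward, m: 0 at rest, up to 0.005 while the lid's pin passes, 0 after the click. The hook, 30 mm wide, is at the middle of the case's catch face (x = -52 mm), 10 mm out, its top 66 to 73 mm over the bench; it sits with the dark stop strip on the front rim at a hand-set height. It yields and holds the lid's pin once past; unclicked, the lid springs up

How it is judged:
By the outcome, as a careful person would: the job done as asked, in the order asked, and still so for the second after the job is handed in, with the robot touching nothing.
It also fails if it takes over 70 s, if anything falls off the work surface, if the arm or the gripper's body presses on something with over 40 N, if the wrist force passes 120 N, or if a joint passes its speed limit or range.

ROBOT

A 7-joint arm with a two-finger parallel gripper is mounted at the origin on the work surface. World frame = base frame: x ahead of the robot, y to its left, z up, the work surface at z = 0. Lengths are in mm, angles in degrees, forces in N, time in s.
With the tool pointing down it reaches from about 350 to 900 mm from the base axis. Payload 19.9 kg.
Tool frame: the origin (TCP) lies midway between the tips of the shut fingers; the grasp point (between the pads) lies 19 mm behind it; z points along the fingers, y is the direction in which the jaws open and shut (so a half turn about z gives the same grasp; the last joint's range is limited). The gripper opens to 85 mm and grips with 20 to 120 N. Pads are 22 mm wide; open, the fingers measure 114 mm over their backs; the gripper's body (76 mm by 85 mm) begins 54 mm behind the grasp point. The pads swing forward as they close: fully open they stand 13 mm farther back than shut.
Start: joints at [-75.029, 23.915, -0.59, 92.452, 0.269, 63.638, -3.037], TCP at [186.361, 596.547, 205.86] pointing down, gripper open.
Joint ranges: [-161.28, 161.28], [-22.2, 115.67], [-73.04, 71.86], [3.21, 147.25], [-68.34, 248.33], [10.77, 114.83], [-161.83, 161.83]. Speed limits (degrees/s): [108.29, 108.29, 136.94, 136.94, 172.46, 172.46, 172.46].

INTERFACE

Orientations are given as [roll, pitch, yaw] about the fixed x, y, z axes, in that order (R = Rz(yaw) Ry(pitch) Rx(roll)).
In Python, from bench import robot gives the robot as it stands. The module is installed in compiled form; this text tells all that it offers.
- The arm moves only by the shell command python3 -m inch 'ROWS' [OPENING] [FORCE]. ROWS is JSON, one flat list of numbers, 4 for each row, row after row: the shift along the tool's x, y, z in mm, then the turn about the tool's z in degrees. In form: [x, y, z, turn, x, y, z, turn, ...]. A call has 1 to 5 rows; each row is the pose to reach, as a shift and turn from the pose commanded when the call began, along the tool's axes at that moment; what a row does not reach only later rows make up. A row lasts 1/8 s, in which the tool goes at most 62.5 mm and 10.7 degrees, less where a joint would pass 70% of its speed; a pose out of reach is approached as far as the arm can. A call with a gripper value outside its range is refused whole. OPENING is the opening, from 0 (shut) to 1 (fully open), set as the call begins (- or left out, the last holds). The fingers move at their own pace and stop on an object; FORCE is the grip in N (left out, the last holds). Time passes only in rows, so rows that repeat a pose let the fingers close. It gives the time, the measured TCP pose, the force and the opening at its end, in the units of the state.
- robot.read_state(): the state, without advancing time (a new reading comes with each control period).
- robot.get_image(name): name is "scene" or "top" or "wrist"; returns the picture (400x640x3 uint8, blue, green, red); there is no depth.
- robot.camera_info(name): a dict with "camera_matrix" (3x3 intrinsics, pixels), "R" (3x3) and "t" (3): a world point X has camera coordinates R X + t. Camera axes: x right, y down, z forward; pixel columns grow to the right and rows downward; lengths in mm; the calibration is good to about 2 mm. The wrist camera is an equidistant fisheye: a pixel r from the principal point sees the ray r / f radians off the axis. A picture is of the moment at which its call begins: read the wrist's pose just before it. camera_info takes no time and is no camera call; for the wrist camera it gives the pose at the moment of the call.
- robot.finish_job(): hands the job in, once; it reports no verdict.
Trained networks look in the newest picture that a camera, given by its name, has taken for a name from the list of things; names that differ only in an ending like _2 or _b are one class to them, and where a whole thing is asked for, a point or a joint stands for the part that bears it (a point fixed in the world has none). Each returns a list of dicts, best first, with "score" (0 to 1); they miss things now and then, are a little off and sometimes report something else, mostly with a low value. They report only what shows in the picture. A call takes as long as a camera call.
- robot.outline_of(camera, label): "mask" (400x640 bool, what is visible of it) and "extent" ([left, top, width, height] in pixels, round what is visible of it).
The state is a dict: "clock": time; "q": joint angles; "qvel": joint speeds; "effort": joint torques, N m; "eef_pos": TCP position; "tcp_rot": TCP orientation; "ft_force": force on the tool from outside, world axes, zero at the start; "wrist_torque": the same for the moment, N m; "width": finger opening in mm.
Only numpy, scipy, OpenCV 4.12 (cv2) and the standard library are available. Lean on these libraries where they do the work, as an engineer would, in place of code of your own. Each camera call takes 0.05 s, during which the arm holds its last target.

## Working session

There is one attempt and no reset: what is moved stays moved. The work goes in short steps, Python scripts to look and compute and a shell command to move; the robot and the scene stay as the last step left them, time stands still between calls to the robot, and variables do not carry over. Pictures are saved under pics/ and viewed, and the job is handed in when it is done.

```bash
mkdir -p pics; ls; python3 - <<'E'
from bench import robot
import cv2,numpy as np
s=robot.read_state()
print({k:np.round(v,3).tolist() if not isinstance(v,(int,float)) else v for k,v in s.items()})
for n in ["scene","top","wrist"]:
    im=robot.get_image(n); cv2.imwrite(f"pics/{n}0.png",im)
    i=robot.camera_info(n); print(n,np.round(i["camera_matrix"],1).tolist(),np.round(i["R"],3).tolist(),np.round(i["t"],1).tolist())
E
```

```text
pics
{'clock': 0.0, 'q': [-75.031, 23.948, -0.592, 92.486, 0.271, 63.639, -3.035], 'qvel': [-0.083, -0.032, -0.078, 0.052, 0.058, 0.02, -0.05], 'effort': [0.001, -86.444, 0.679, -43.489, 0.019, 0.007, 0.0], 'eef_pos': [186.243, 596.204, 205.257], 'tcp_rot': [-179.929, 0.007, 162.657], 'ft_force': [-0.012, 0.672, -0.483], 'wrist_torque': [-0.031, 0.033, 0.02], 'width': 85.27676602256942}
scene [[414.1, 0.0, 312.0], [0.0, 414.1, 198.1], [0.0, 0.0, 1.0]] [[0.806, 0.592, 0.006], [0.401, -0.538, -0.742], [-0.436, 0.6, -0.671]] [-451.6, -144.5, 1144.4]
top [[460.4, 0.0, 313.1], [0.0, 460.4, 196.4], [0.0, 0.0, 1.0]] [[-0.019, -0.999, 0.036], [-0.996, 0.016, -0.083], [0.083, -0.038, -0.996]] [19.6, 539.3, 1040.6]
wrist [[309.7, 0.0, 321.1], [0.0, 309.7, 199.9], [0.0, 0.0, 1.0]] [[0.298, 0.955, -0.001], [0.917, -0.286, 0.278], [0.265, -0.084, -0.961]] [-623.8, -36.8, 380.2]
```

View pics/scene0.png

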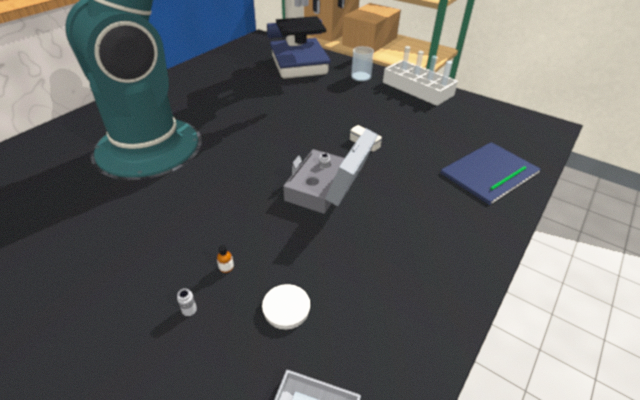

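View pics/top0.png

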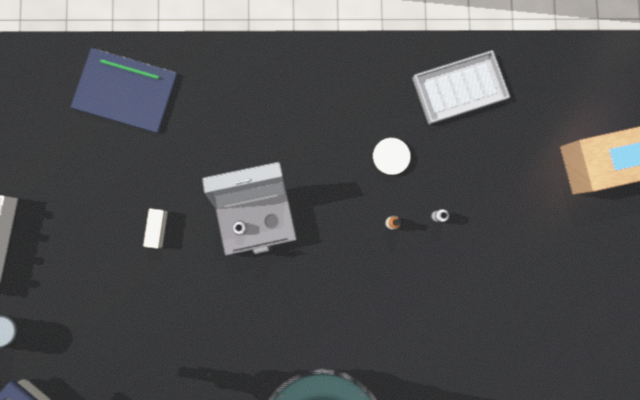

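View pics/wrist0.png

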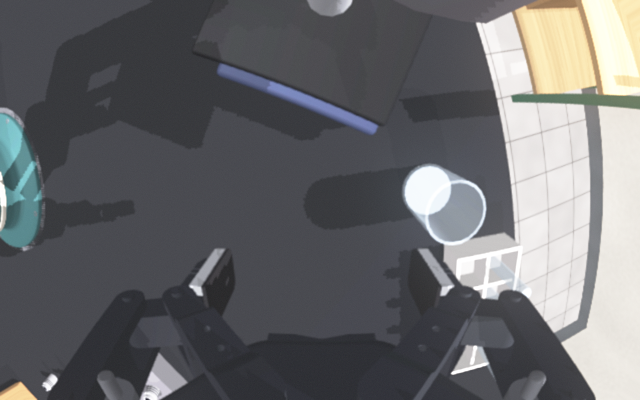

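```bash
cat > h.py <<'E'
import numpy as np,cv2
from bench import robot
def ray(info,u,v):
    K=info["camera_matrix"];R=np.array(info["R"]);t=np.array(info["t"])
    d=R.T@np.array([(u-K[0][2])/K[0][0],(v-K[1][2])/K[1][1],1.0]);c=-R.T@t
    return c,d
def atz(info,u,v,z):
    c,d=ray(info,u,v);return c+d*(z-c[2])/d[2]
def proj(info,X,fish=False):
    K=np.array(info["camera_matrix"]);p=np.array(info["R"])@np.array(X,float)+np.array(info["t"])
    if fish:
        r=np.hypot(p[0],p[1]);th=np.arctan2(r,p[2]);return np.array([K[0,2]+K[0,0]*th*p[0]/r,K[1,2]+K[1,1]*th*p[1]/r])
    return np.array([K[0,0]*p[0]/p[2]+K[0,2],K[1,1]*p[1]/p[2]+K[1,2]])
E
python3 - <<'E'
from h import *
for c in ["top","scene"]:
    im=robot.get_image(c); info=robot.camera_info(c)
    for l in ["lens_center","lens_b","case_center","lid_edge","oil","dish","slidebox"]:
        for o in robot.outline_of(c,l)[:3]:
            m=o["mask"];ys,xs=np.nonzero(m)
            if len(xs)==0: continue
            print(c,l,round(o["score"],2),np.round(o["extent"],1),len(xs),"cen",xs.mean().round(2),ys.mean().round(2))
            np.save(f"pics/m_{c}_{l}_{int(o['score']*1000)}.npy",m)
    u0,v0,w,h=(180,140,300,140) if c=="top" else (160,120,240,210)
    cv2.imwrite(f"pics/{c}z.png",cv2.resize(im[v0:v0+h,u0:u0+w],None,fx=2.6,fy=2.6,interpolation=cv2.INTER_CUBIC))
print(robot.read_state()["clock"])
E
```

```text
top lens_center 0.45 [432.2 214.4  17.4   7.8] 166 cen 440.29 215.13
top case_center 0.83 [204.9 161.9  94.   93.3] 5795 cen 251.49 208.02
top lid_edge 0.76 [206.1 166.7  80.2  41. ] 2350 cen 244.17 184.66
top oil 0.45 [385.5 216.1  19.5  13.5] 143 cen 392.95 222.44
top dish 0.76 [377.1 139.1  33.4  35.7] 1026 cen 391.44 155.74
top slidebox 0.56 [142.8 210.3  22.8  36.8] 687 cen 155.51 228.3
scene lens_center 0.64 [178.  287.7  18.9  29. ] 377 cen 185.9 303.05
scene lens_center 0.46 [282.5 129.8  94.1  84.8] 3760 cen 326.04 175.88
scene case_center 0.6 [285.6 129.9  91.3  81.3] 3593 cen 325.98 176.37
scene lid_edge 0.76 [327.7 128.2  49.8  77.5] 1398 cen 349.89 167.91
scene oil 0.57 [218.8 244.3  14.5  28.6] 298 cen 224.37 260.31
scene dish 0.64 [261.7 283.7  48.8  45.8] 1688 cen 285.42 306.57
scene slidebox 0.76 [348.6 124.   30.7  25.5] 248 cen 363.1 137.24
0.95
```

View pics/topz.png

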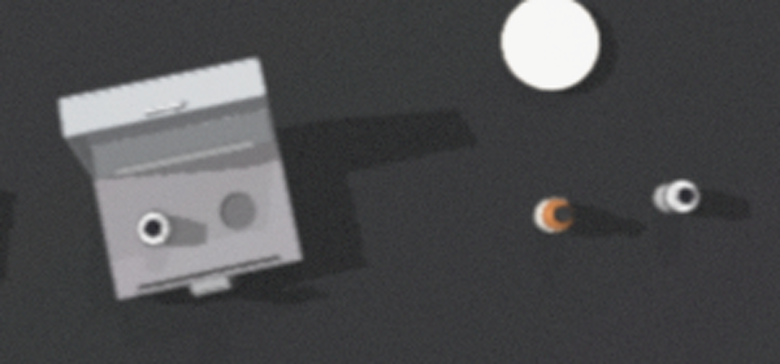

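View pics/scenez.png

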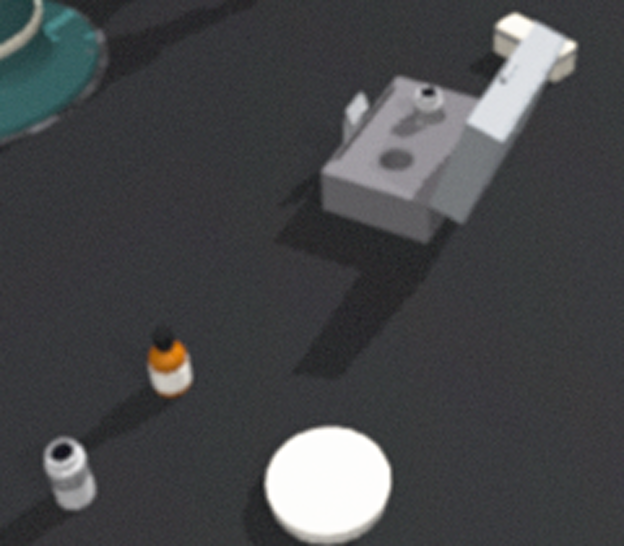

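```bash
python3 - <<'E'
from h import *
t=robot.camera_info("top");s=robot.camera_info("scene")
f=lambda a:np.round(a,1)
print("lens top",f(atz(t,443.8,215.4,50)), f(atz(s,160+63/2.6,120+452/2.6,50)))
print("oil top",f(atz(t,180+562/2.6,140+213/2.6,62)),f(atz(s,160+164/2.6,120+336/2.6,62)))
print("socket",f(atz(t,271.5,220.8,45)),f(atz(s,160+396/2.6,120+160/2.6,45)))
print("lens_b",f(atz(t,238.8,228.1,71)),f(atz(s,160+429/2.6,120+92/2.6,71)))
print("cornerFL,FR",f(atz(t,180+118/2.6,140+299/2.6,45)),f(atz(t,180+302/2.6,140+260/2.6,45)))
print("scene corners: near-front, rear, ",f(atz(s,160+322/2.6,120+171/2.6,45)),f(atz(s,160+399/2.6,120+78/2.6,45)))
print("dish",f(atz(t,391.44,155.7,18)),f(atz(s,285.4,305,18)))
print("slidebox",f(atz(t,155,228,34)))
E
```

```text
lens top [ 489.5 -283.9   50. ] [ 490.8 -284.1   50. ]
oil top [ 476.4 -172.1   62. ] [ 480.3 -176.9   62. ]
socket [484.4 105.5  45. ] [485.4 102.9  45. ]
lens_b [468.9 175.2  71. ] [470.1 175.1  71. ]
cornerFL,FR [410.4 208.4  45. ] [440.5  50.9  45. ]
scene corners: near-front, rear,  [441.9  51.5  45. ] [413.4 205.9  45. ]
dish [ 633.1 -175.9   18. ] [ 633.3 -180.4   18. ]
slidebox [473.2 366.7  34. ]
```

```bash
cat >> h.py <<'E'
def delta(target,yaw=None):
    s=robot.read_state();p=np.array(s["eef_pos"]);R=cv2.Rodrigues(np.zeros(3))[0]
    from scipy.spatial.transform import Rotation as Ro
    R=Ro.from_euler("xyz",s["tcp_rot"],degrees=True).as_matrix()
    d=R.T@(np.array(target)-p)
    tr=None if yaw is None else -((yaw-s["tcp_rot"][2]+180)%360-180)
    print("clock",s["clock"],"pos",p.round(1),"rot",np.round(s["tcp_rot"],1),"F",np.round(s["ft_force"],1),"w",round(s["width"],1),"delta",d.round(1),"dist",np.linalg.norm(d).round(1),"turn",tr)
E
python3 - <<'E'
from h import *
delta((400,150,206),150)
delta((490,-284,206),150)
E
```

```text
clock 0.95 pos [186.4 596.6 205.9] rot [-180.     0.   162.7] F [0.7 0.4 0.2] w 85.2 delta [-3.371e+02 -3.625e+02 -1.000e-01] dist 495.0 turn 12.651054985069948
clock 0.95 pos [186.4 596.6 205.9] rot [-180.     0.   162.7] F [0.7 0.4 0.2] w 85.2 delta [-5.524e+02 -7.500e+02 -1.000e-01] dist 931.4 turn 12.651054985069948
```

```bash
python3 -m inch '[-40,-43,-10,3,-80,-86,-20,6,-120,-129,-30,9,-160,-172,-40,12,-200,-215,-40,12.5]'; python3 -m inch '[-38,-40,0,0,-76,-80,0,0,-114,-120,0,0,-137,-148,0,0,-137,-148,0,0]';python3 -c "
from h import *
delta((490,-284,220),150)"
```

```text
clock: 1.58
eef_pos: [314.0, 330.2, 246.7]
tcp_rot: [179.9, 0.0, 150.1]
ft_force: [0.8, 0.1, 0.0]
width: 85.3
clock: 2.2
eef_pos: [358.7, 133.1, 246.2]
tcp_rot: [179.9, 0.0, 149.9]
ft_force: [-0.2, 0.8, -0.1]
width: 85.7
clock 2.2 pos [358.7 133.1 246.2] rot [179.9   0.  149.9] F [-0.2  0.8 -0.1] w 85.7 delta [-322.6 -295.3   25.9] dist 438.1 turn -0.061084360608674615
```

```bash
python3 -m inch '[-44,-40,0,0,-88,-80,0,0,-132,-120,5,0,-176,-161,10,0,-220,-201,15,0]'; python3 -m inch '[-44,-40,5,0,-88,-80,10,0,-103,-94,11,0,-103,-94,11,0]';python3 - <<'E'
from h import *
delta((490,-284,100),150)
im=robot.get_image("wrist"); i=robot.camera_info("wrist");cv2.imwrite("pics/w1.png",im)
print([proj(i,(490,-284,z),True).round(1).tolist() for z in (0,50)])
for o in robot.outline_of("wrist","lens_center"): print(o["score"],o["extent"]); np.save("pics/wm.npy",o["mask"])
E
```

```text
clock: 2.82
eef_pos: [450.0, -149.8, 231.1]
tcp_rot: [180.0, 0.1, 150.2]
ft_force: [1.0, 1.5, -1.0]
width: 85.6
clock: 3.32
eef_pos: [491.8, -282.4, 219.3]
tcp_rot: [-179.9, -0.0, 150.1]
ft_force: [-0.3, 1.0, 0.1]
width: 85.0
clock 3.325 pos [ 491.8 -282.4  219.3] rot [-179.9   -0.   150.1] F [-0.3  1.   0.1] w 85.0 delta [  0.7  -2.2 119.3] dist 119.3 turn 0.06521658934755692
[[319.1, 168.1], [318.8, 176.0]]
0.92 [310.7, 158.9, 19.3, 27.7]
```

View pics/w1.png

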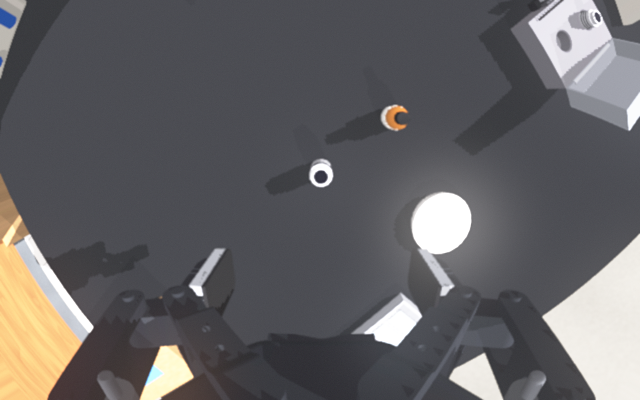

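```bash
cat >> h.py <<'E'
def fatz(info,u,v,z):
    K=np.array(info["camera_matrix"]);R=np.array(info["R"]);t=np.array(info["t"])
    dx,dy=u-K[0,2],v-K[1,2];r=np.hypot(dx,dy);th=r/K[0,0]
    d=R.T@np.array([np.sin(th)*dx/r,np.sin(th)*dy/r,np.cos(th)]);c=-R.T@t
    return c+d*(z-c[2])/d[2]
E
python3 - <<'E'
from h import *
im=cv2.imread("pics/w1.png");i=robot.camera_info("wrist")
cv2.imwrite("pics/w1z.png",cv2.resize(im[145:205,285:355],None,fx=8,fy=8,interpolation=cv2.INTER_CUBIC))
m=np.load("pics/wm.npy");ys,xs=np.nonzero(m);print(xs.min(),xs.max(),xs.mean(),ys.min(),ys.max(),ys.mean())
print(fatz(i,320.5,176,50),fatz(i,xs.mean(),ys.mean(),40))
delta((491,-285,100))
E
```

```text
309 332 320.58649789029533 159 185 172.16455696202533
[ 491.0977394  -281.61800311   50.        ] [ 489.0332769  -280.34470612   40.        ]
clock 3.425 pos [ 491.9 -280.5  219.7] rot [180.   -0.  150.2] F [-0.3  1.   0.1] w 85.3 delta [ -1.5  -4.3 119.7] dist 119.7 turn None
```

View pics/w1z.png

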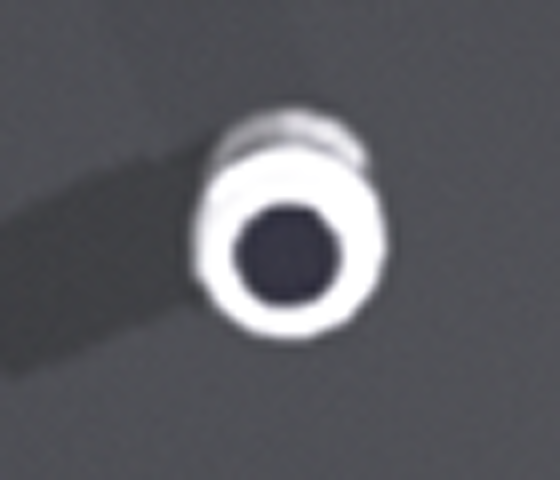

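```bash
python3 -m inch '[-0.5,-1.5,30,0,-0.5,-2.5,60,0,-0.5,-2.5,90,0,-0.5,-2.5,120,0,-0.5,-2.5,120,0]' 0.75; python3 - <<'E'
from h import *
delta((490.5,-283,26),150)
im=robot.get_image("wrist"); i=robot.camera_info("wrist");cv2.imwrite("pics/w2.png",im)
print([proj(i,(490.5,-283,z),True).round(1).tolist() for z in (0,50)])
delta((490.5,-283,26),150)
E
```

```text
clock: 4.05
eef_pos: [490.3, -282.0, 98.9]
tcp_rot: [180.0, -0.2, 150.2]
ft_force: [-0.1, 0.7, -0.1]
width: 64.3
clock 4.05 pos [ 490.3 -282.    98.9] rot [180.   -0.2 150.2] F [-0.1  0.7 -0.1] w 64.3 delta [-0.8 -0.8 72.9] dist 72.9 turn 0.23991107502695286
[[321.4, 191.5], [321.5, 208.4]]
clock 4.1 pos [ 491.  -282.9  100.3] rot [180.   -0.  150.2] F [-0.4 -0.1  0.9] w 64.1 delta [ 0.3 -0.4 74.3] dist 74.3 turn 0.2190550658807524
```

View pics/w2.png

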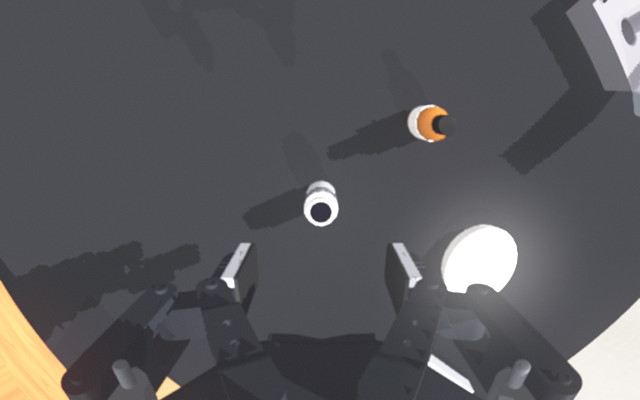

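```bash
python3 -m inch '[-1,-0.5,25,0,-1,-0.5,50,0,-1,-0.5,66,0,-1,-0.5,74,0,-1,-0.5,74,0]'; python3 -m inch '[0,0,0,0,0,0,0,0,0,0,0,0]' 0.1 40;python3 -m inch '[0,0,0,0,0,0,0,0,0,0,0,0]' 0.1 40; python3 - <<'E'
from h import *
im=robot.get_image("wrist"); cv2.imwrite("pics/w3.png",im)
delta((490.5,-283,26),150)
E
```

```text
clock: 4.72
eef_pos: [491.6, -284.9, 26.3]
tcp_rot: [-180.0, 0.0, 150.2]
ft_force: [-0.2, -0.3, 0.5]
width: 63.8
clock: 5.1
eef_pos: [491.6, -284.9, 26.2]
tcp_rot: [180.0, 0.0, 150.2]
ft_force: [-0.6, 0.0, -0.2]
width: 9.7
clock: 5.48
eef_pos: [491.5, -284.9, 25.9]
tcp_rot: [-180.0, 0.0, 150.2]
ft_force: [0.4, 0.5, 0.2]
width: 8.4
clock 5.525 pos [ 491.4 -284.9   25.9] rot [-180.     0.   150.1] F [-0.2  0.2  0.7] w 9.1 delta [ 1.7  1.1 -0.1] dist 2.1 turn 0.1488740292099351
```

View pics/w3.png

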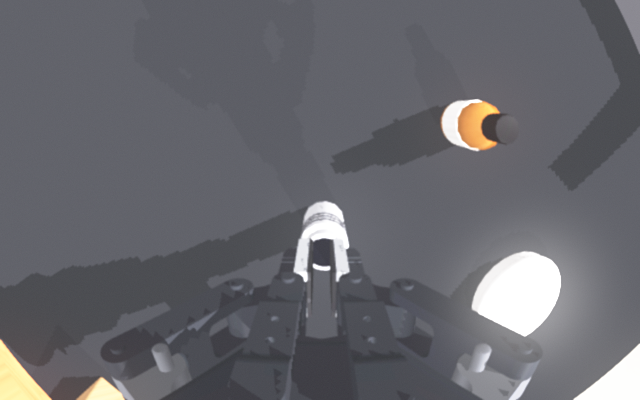

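```bash
python3 - <<'E'
from h import *
im=cv2.imread("pics/w3.png")
cv2.imwrite("pics/w3z.png",cv2.resize(im[190:330,250:400],None,fx=4,fy=4,interpolation=cv2.INTER_CUBIC))
i=robot.camera_info("wrist");s=robot.read_state();p=np.array(s["eef_pos"])
c=-np.array(i["R"]).T@np.array(i["t"]);print("cam",c,c-p,"axis",np.array(i["R"])[2])
for dz in (0,19,40): print(dz,proj(i,p+[0,0,dz],True))
for n in("scene","top"):
    im=robot.get_image(n);cv2.imwrite(f"pics/{n}1.png",im)
im=cv2.imread("pics/scene1.png");cv2.imwrite("pics/s1z.png",cv2.resize(im[180:380,100:340],None,fx=3,fy=3,interpolation=cv2.INTER_CUBIC))
E
```

```text
cam [ 430.04231399 -250.3212582   195.17038662] [-61.40233411  34.5351444  169.23662329] axis [ 0.2410287 -0.1387728 -0.9605453]
0 [322.19694136 234.74074132]
19 [322.30082723 248.37312774]
40 [322.44201869 267.1437717 ]
```

View pics/w3z.png

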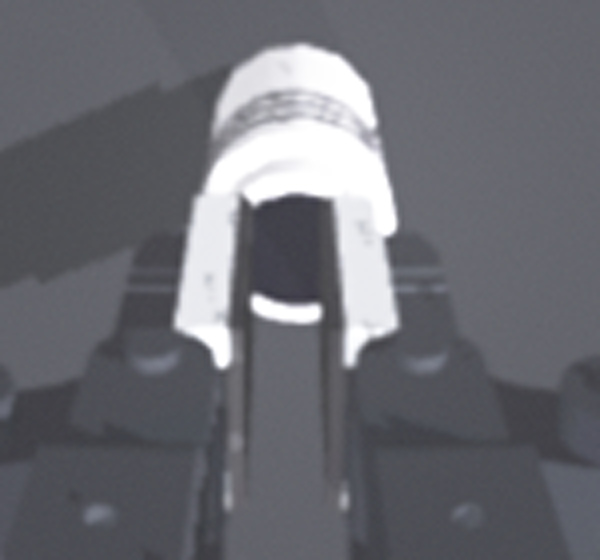

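View pics/s1z.png

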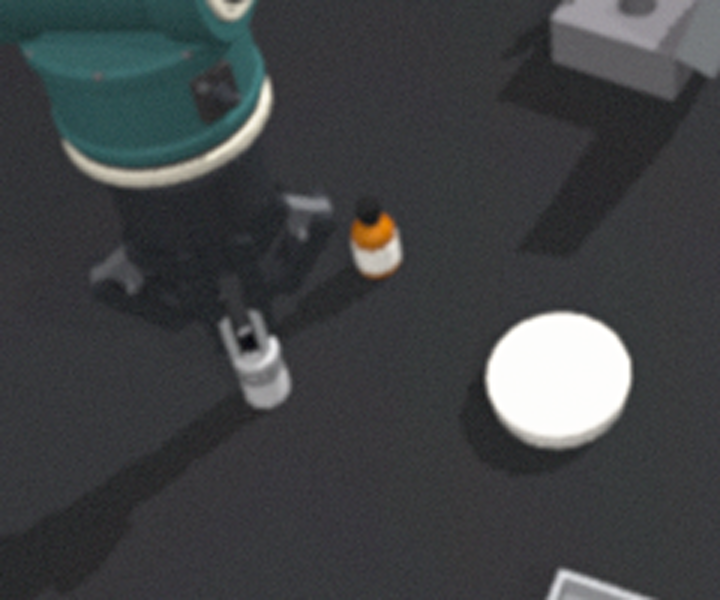

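```bash
python3 - <<'E'
from h import *
s=robot.camera_info("scene")
im=cv2.imread("pics/scene1.png");z=cv2.resize(im[230:330,130:250],None,fx=6,fy=6,interpolation=cv2.INTER_CUBIC)
for zz,c in((0,(0,0,255)),(26,(0,255,0)),(50,(255,0,0)),(75,(255,255,0))):
    u=proj(s,(491.5,-284.5,zz));print(zz,u); cv2.circle(z,(int((u[0]-130+.5)*6),int((u[1]-230+.5)*6)),4,c,-1)
cv2.imwrite("pics/s1zz.png",z)
E
```

```text
0 [189.7957664  310.17993099]
26 [187.01435784 302.0537404 ]
50 [184.32828082 294.20607137]
75 [181.40059889 285.65252706]
```

View pics/s1zz.png

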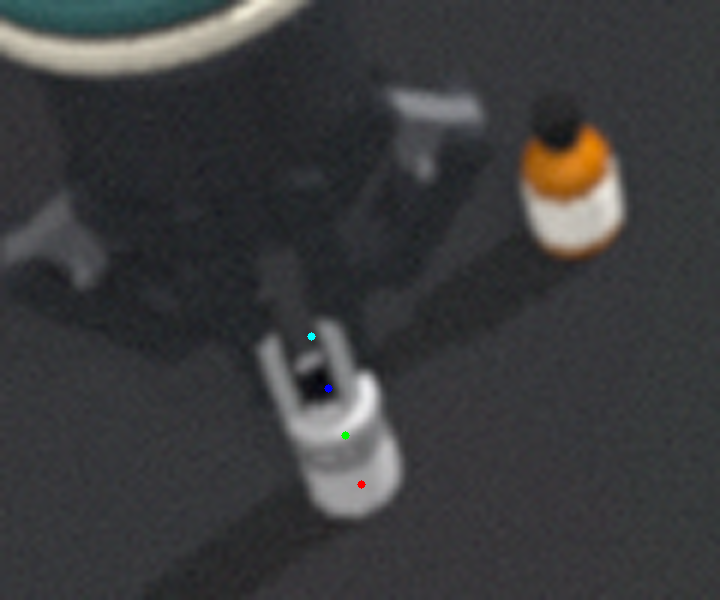

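```bash
python3 -m inch '[0,0,0,0,0,0,0,0,0,0,0,0]' 0.55; python3 - <<'E'
from h import *
im=robot.get_image("wrist"); im2=robot.get_image("scene")
a=cv2.resize(im[190:330,240:400],None,fx=3,fy=3,interpolation=cv2.INTER_CUBIC)
b=cv2.resize(im2[230:330,130:250],None,fx=3.0,fy=4.2,interpolation=cv2.INTER_CUBIC)
cv2.imwrite("pics/o1.png",np.hstack([a[:420],b[:420,:300]]))
delta((490.5,-283,26),150)
E
```

```text
clock: 6.0
eef_pos: [491.5, -284.8, 26.0]
tcp_rot: [-180.0, 0.0, 150.2]
ft_force: [-0.9, 0.1, 0.6]
width: 47.3
clock 6.1 pos [ 491.4 -284.9   25.9] rot [-180.     0.   150.1] F [-1.4 -0.5  0.4] w 46.6 delta [ 1.7  1.1 -0.1] dist 2.1 turn 0.1499757949260072
```

View pics/o1.png

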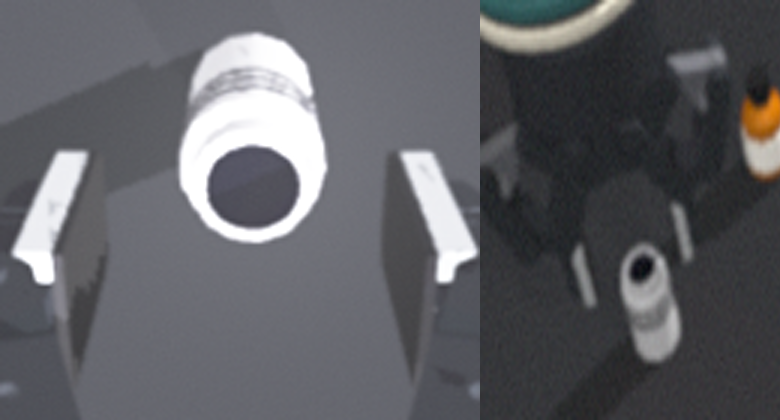

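```bash
python3 - <<'E'
from h import *
i=robot.camera_info("wrist");p=np.array([491.5,-284.9,25.9]);c,s=np.cos(np.radians(150.1)),np.sin(np.radians(150.1))
X=np.array([c,s,0]);Y=np.array([s,-c,0])
for a in (11,0,-11):
  for h in (0,5,10,20,30):
    u=[proj(i,p+X*a+Y*y+[0,0,h],True).round(1).tolist() for y in(-23.5,23.5)]; print(a,h,u)
print("observed L outer/inner tip",240+60/3,240+88/3,190+152/3,"R",240+403/3,240+430/3)
print("lens foot hyp",[ (fatz(i,240+253/3,190+185/3,50)).round(1)])
E
```

```text
11 0 [[281.8, 217.1], [362.5, 217.2]]
11 5 [[280.8, 220.0], [363.6, 220.1]]
11 10 [[279.7, 223.1], [364.8, 223.2]]
11 20 [[277.3, 229.8], [367.3, 229.9]]
11 30 [[274.6, 237.3], [370.2, 237.4]]
0 0 [[282.6, 234.6], [361.7, 234.7]]
0 5 [[281.6, 237.9], [362.7, 238.0]]
0 10 [[280.5, 241.4], [363.8, 241.4]]
0 20 [[278.3, 248.9], [366.2, 248.9]]
0 30 [[275.8, 257.2], [368.8, 257.3]]
-11 0 [[283.4, 251.3], [360.8, 251.3]]
-11 5 [[282.4, 254.9], [361.8, 254.9]]
-11 10 [[281.5, 258.7], [362.8, 258.8]]
-11 20 [[279.3, 266.9], [365.1, 267.0]]
-11 30 [[277.0, 276.0], [367.5, 276.0]]
observed L outer/inner tip 260.0 269.3333333333333 240.66666666666666 R 374.33333333333337 383.33333333333337
lens foot hyp [array([ 491.6, -283.7,   50. ])]
```

```bash
python3 -m inch '[0,0,4,0,0,0,8,0,0,0,12,0,0,0,12,0]'; python3 - <<'E'
from h import *
im=robot.get_image("wrist"); im2=robot.get_image("scene")
a=cv2.resize(im[190:330,240:400],None,fx=3,fy=3,interpolation=cv2.INTER_CUBIC)
b=cv2.resize(im2[230:330,130:250],None,fx=4.2,fy=4.2,interpolation=cv2.INTER_CUBIC)
cv2.imwrite("pics/o2.png",np.hstack([a[:420],b[:420,:320]]))
delta((490.5,-283,26),150)
E
```

```text
clock: 6.6
eef_pos: [491.2, -284.8, 13.5]
tcp_rot: [-180.0, -0.0, 150.1]
ft_force: [-0.6, 0.4, 0.1]
width: 46.9
clock 6.7 pos [ 491.5 -284.9   14. ] rot [-180.     0.   150.1] F [ 0.5  0.  -1. ] w 46.8 delta [  1.8   1.2 -12. ] dist 12.2 turn 0.147397081751393
```

View pics/o2.png

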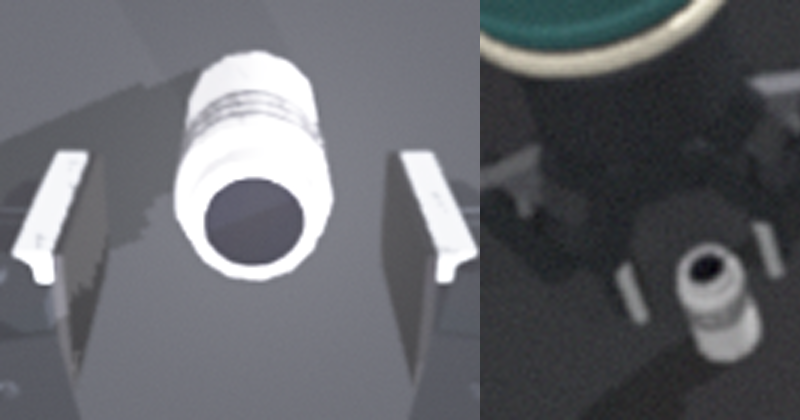

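```bash
python3 -m inch '[0,0,0,0,0,0,0,0,0,0,0,0,0,0,0,0]' 0.2 20; python3 - <<'E'
from h import *
im=robot.get_image("wrist"); im2=robot.get_image("scene")
a=cv2.resize(im[190:330,240:400],None,fx=3,fy=3,interpolation=cv2.INTER_CUBIC)
b=cv2.resize(im2[230:330,130:250],None,fx=4.2,fy=4.2,interpolation=cv2.INTER_CUBIC)
cv2.imwrite("pics/o3.png",np.hstack([a[:420],b[:420,:320]]))
delta((490.5,-283,26),150)
E
```

```text
clock: 7.2
eef_pos: [491.6, -284.9, 14.1]
tcp_rot: [-180.0, 0.0, 150.2]
ft_force: [-0.0, 0.8, 4.0]
width: 23.2
clock 7.3 pos [ 491.6 -284.9   14.1] rot [-180.     0.   150.2] F [0.6 0.7 3.9] w 23.4 delta [  1.9   1.1 -11.9] dist 12.1 turn 0.15187147724424221
```

View pics/o3.png

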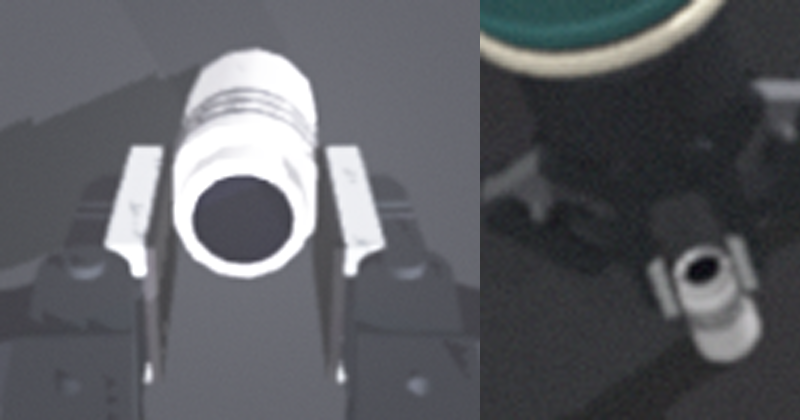

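```bash
python3 -m inch '[0,0,0,0,0,0,0,0,0,0,0,0]' 0.55 20; python3 -m inch '[0,0,3,0,0,0,6,0,0,0,6,0]'; python3 -m inch '[0,0,3,0,0,0,6,0,0,0,6,0]'; python3 -m inch '[0,0,0,0,0,0,0,0,0,0,0,0,0,0,0,0]' 0.2 30;  python3 - <<'E'
from h import *
im=robot.get_image("wrist"); im2=robot.get_image("scene")
a=cv2.resize(im[190:330,240:400],None,fx=3,fy=3,interpolation=cv2.INTER_CUBIC)
b=cv2.resize(im2[230:330,130:250],None,fx=4.2,fy=4.2,interpolation=cv2.INTER_CUBIC)
cv2.imwrite("pics/o4.png",np.hstack([a[:420],b[:420,:320]]))
delta((490.5,-283,26),150)
E
```

```text
clock: 7.68
eef_pos: [491.3, -284.8, 13.8]
tcp_rot: [-180.0, -0.0, 150.1]
ft_force: [0.0, 0.8, -0.0]
width: 46.8
clock: 8.05
eef_pos: [491.2, -284.8, 7.6]
tcp_rot: [-180.0, -0.0, 150.1]
ft_force: [-0.1, 0.2, -0.3]
width: 46.6
clock: 8.43
eef_pos: [491.3, -284.8, 1.7]
tcp_rot: [-180.0, -0.0, 150.1]
ft_force: [0.3, 0.6, 1.1]
width: 46.9
clock: 8.93
eef_pos: [491.5, -284.9, 2.1]
tcp_rot: [-180.0, 0.0, 150.1]
ft_force: [0.7, 0.5, 2.1]
width: 24.1
clock 9.025 pos [ 491.5 -284.9    2. ] rot [-180.     0.   150.2] F [-1.   0.8  2.9] w 24.0 delta [  1.8   1.1 -24. ] dist 24.1 turn 0.15111253750916376
```

View pics/o4.png

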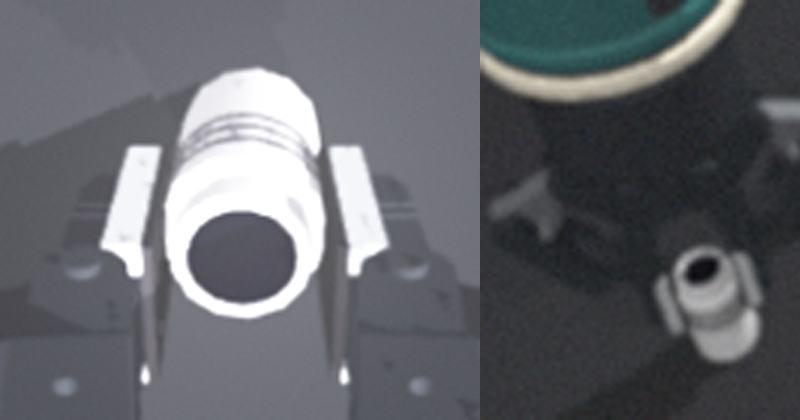

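```bash
python3 - <<'E'
from h import *
s=robot.camera_info("scene");p=np.array([491.5,-284.9,0]);c,q=np.cos(np.radians(150.1)),np.sin(np.radians(150.1))
X=np.array([c,q,0]);Y=np.array([q,-c,0])
for z in (15,20,25,30,35,40):
  print(z,[proj(s,p+X*-11+Y*y+[0,0,z]).round(1).tolist() for y in(-20,-12,12,20)])
im2=cv2.imread("pics/o4.png")
im2=robot.get_image("scene")
cv2.imwrite("pics/o5.png",cv2.resize(im2[270:330,155:225],None,fx=10,fy=10,interpolation=cv2.INTER_CUBIC))
E
```

```text
15 [[178.0, 314.5], [182.5, 312.9], [196.0, 308.2], [200.4, 306.7]]
20 [[177.4, 312.9], [181.9, 311.3], [195.5, 306.7], [199.9, 305.1]]
25 [[176.8, 311.3], [181.4, 309.8], [194.9, 305.1], [199.4, 303.5]]
30 [[176.2, 309.7], [180.8, 308.2], [194.4, 303.5], [198.9, 301.9]]
35 [[175.5, 308.1], [180.2, 306.5], [193.9, 301.9], [198.4, 300.3]]
40 [[174.9, 306.5], [179.6, 304.9], [193.4, 300.2], [197.9, 298.7]]
```

View pics/o5.png

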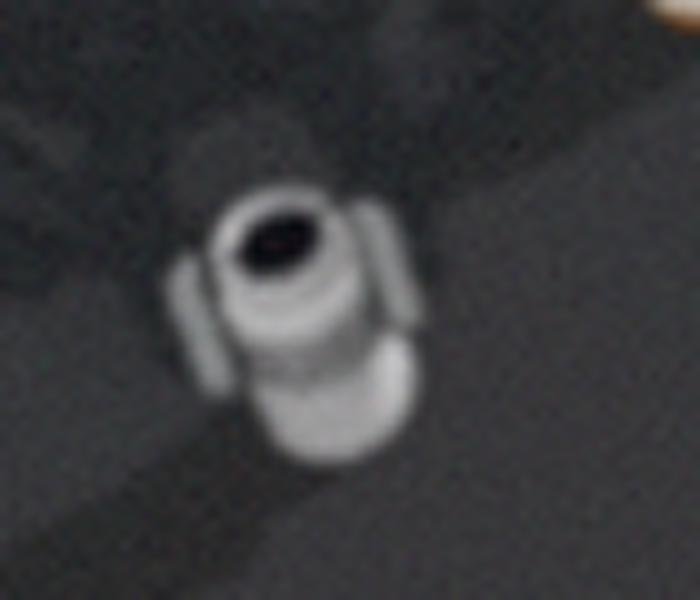

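```bash
python3 -m inch '[0,0,0,0,0,0,0,0,0,0,-5,0,0,0,-15,0,0,0,-30,0]' 0.1 40; python3 -m inch '[0,0,-30,0,0,0,-70,0,0,0,-110,0,0,0,-150,0,0,0,-150,0]'; python3 - <<'E'
from h import *
im=robot.get_image("wrist"); cv2.imwrite("pics/w5.png",im)
cv2.imwrite("pics/w5z.png",cv2.resize(im[190:330,240:400],None,fx=4,fy=4,interpolation=cv2.INTER_CUBIC))
im2=robot.get_image("scene"); cv2.imwrite("pics/s5z.png",cv2.resize(im2[180:330,100:250],None,fx=4,fy=4,interpolation=cv2.INTER_CUBIC))
delta((485,104,230),191.3)
E
```

```text
clock: 9.7
eef_pos: [491.3, -284.8, 32.7]
tcp_rot: [-180.0, -0.0, 150.1]
ft_force: [-0.9, 0.1, -0.5]
width: 23.9
clock: 10.32
eef_pos: [492.5, -285.6, 185.4]
tcp_rot: [179.9, 0.3, 150.1]
ft_force: [0.0, -0.0, -0.4]
width: 23.9
clock 10.425 pos [ 491.4 -284.6  182.4] rot [180.    0.  150.2] F [ 0.1  0.8 -0.9] w 24.0 delta [198.9 333.9 -47.6] dist 391.6 turn -41.13702072922635
```

View pics/w5z.png

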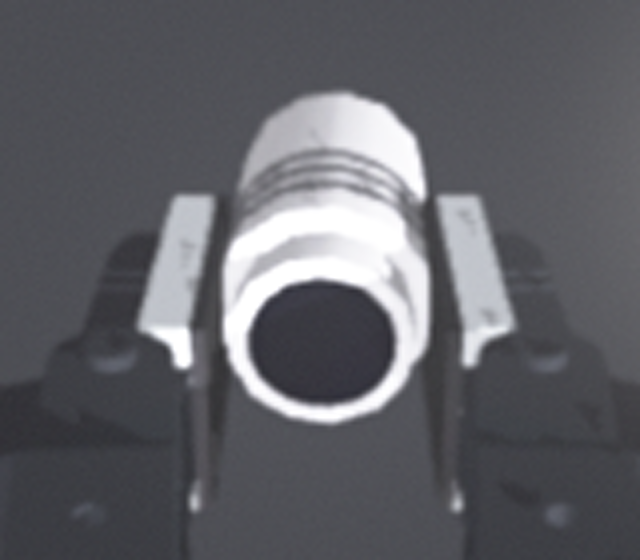

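View pics/s5z.png

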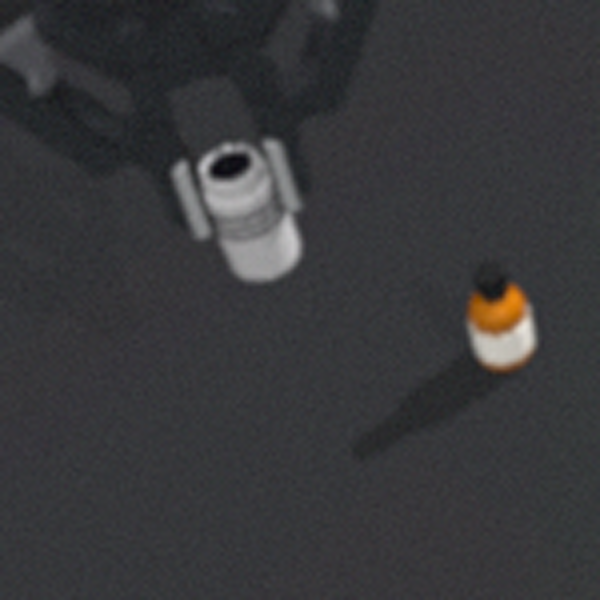

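```bash
python3 - <<'E'
from h import *
i=robot.camera_info("wrist");st=robot.read_state();p=np.array(st["eef_pos"]);y=np.radians(st["tcp_rot"][2])
X=np.array([np.cos(y),np.sin(y),0]);Y=np.array([np.sin(y),-np.cos(y),0])
t=fatz(i,321.25,275,p[2]+48)-p;print("top in tool",t@X,t@Y)
f=fatz(i,324.0,213,p[2]-2)-p;print("foot +x rim",f@X,f@Y)
for (a,yy,h) in((13,0,-2),(13,-13,-2),(13,13,-2)): print(proj(i,p+X*a+Y*yy+[0,0,h],True))
l=fatz(i,240+243/4,190+180/4,p[2]-2)-p;r=fatz(i,240+425/4,190+190/4,p[2]-2)-p
print("foot left/right",l@X,l@Y,r@X,r@Y)
E
```

```text
top in tool 0.3778168008938481 -0.5919313773677183
foot +x rim 12.922174885156794 1.0396925770190364
[322.21687243 212.87348345]
[299.94732816 212.84895232]
[344.47388932 212.85320898]
foot left/right -1.0059737943797373 -12.828172467697435 -2.650535999440031 14.467299202430556
```

```bash
python3 -m inch '[25,42,-3,-5,50,84,-6,-11,78,131,-9,-17,106,178,-12,-24,134,225,-12,-30]'; python3 - <<'E'
from h import *
delta((485,104,195),191.3)
E
```

```text
clock: 11.05
eef_pos: [486.4, -21.2, 193.4]
tcp_rot: [-180.0, -0.1, -179.6]
ft_force: [0.7, -0.4, -0.8]
width: 23.8
clock 11.05 pos [486.4 -21.2 193.4] rot [-1.800e+02 -1.000e-01 -1.796e+02] F [ 0.7 -0.4 -0.8] w 23.8 delta [  0.6 125.2  -1.6] dist 125.2 turn -10.934734910899579
```

```bash
python3 -m inch '[0,35,0,-3,0,70,0,-6,0,105,0,-9,0,123,0,-11,0,123,0,-11]'; python3 - <<'E'
from h import *
delta((485,104,195),191.3)
im=robot.get_image("wrist"); i=robot.camera_info("wrist");cv2.imwrite("pics/w6.png",im)
delta((485,104,195),191.3)
print("socket/lensb pred",proj(i,(485,104,45),True),proj(i,(469.5,175,71),True))
im2=robot.get_image("scene"); cv2.imwrite("pics/s6z.png",cv2.resize(im2[60:240,240:440],None,fx=3.6,fy=3.6,interpolation=cv2.INTER_CUBIC))
im2=robot.get_image("top"); cv2.imwrite("pics/t6.png",cv2.resize(im2[140:280,180:340],None,fx=4,fy=4,interpolation=cv2.INTER_CUBIC))
E
```

```text
clock: 11.68
eef_pos: [486.6, 100.4, 193.4]
tcp_rot: [-180.0, -0.1, -168.8]
ft_force: [-0.0, -1.3, -0.4]
width: 24.0
clock 11.675 pos [486.6 100.4 193.4] rot [-1.800e+02 -1.000e-01 -1.688e+02] F [-0.  -1.3 -0.4] w 24.0 delta [ 0.8  3.8 -1.6] dist 4.2 turn -0.06861439075260023
clock 11.725 pos [486.7  99.3 193.5] rot [-1.800e+02 -1.000e-01 -1.689e+02] F [ 0.1 -0.4 -1.3] w 23.9 delta [ 0.7  4.9 -1.5] dist 5.2 turn -0.19014413250511097
socket/lensb pred [326.46118381 180.06611429] [400.25000793 184.67679787]
```

View pics/w6.png

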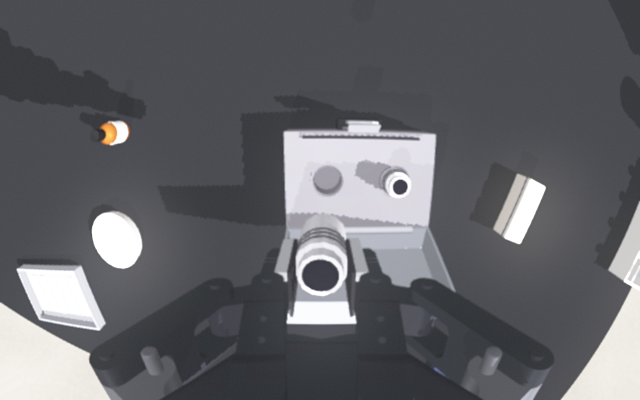

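View pics/s6z.png

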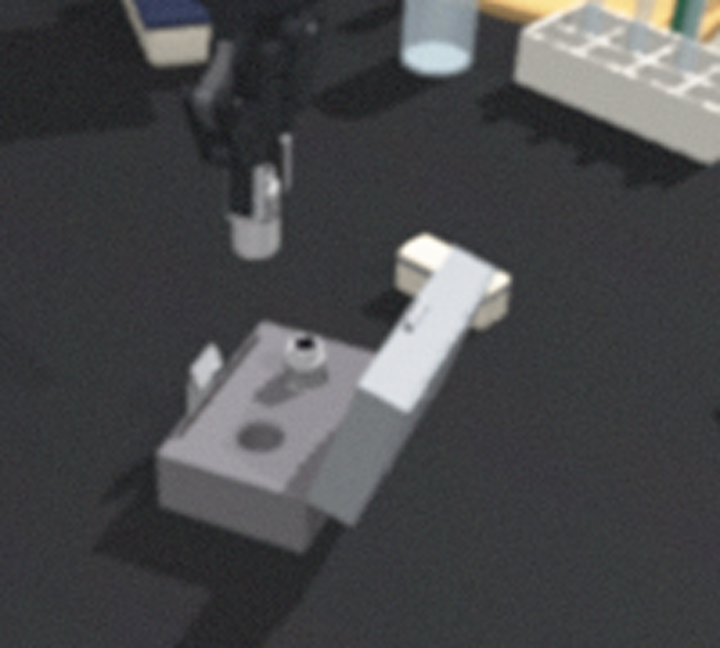

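```bash
python3 - <<'E'
from h import *
im=cv2.imread("pics/w6.png")
cv2.imwrite("pics/w6z.png",cv2.resize(im[115:235,275:445],None,fx=4.5,fy=4.5,interpolation=cv2.INTER_CUBIC))
E
```

```text
(no output)
```

View pics/w6z.png

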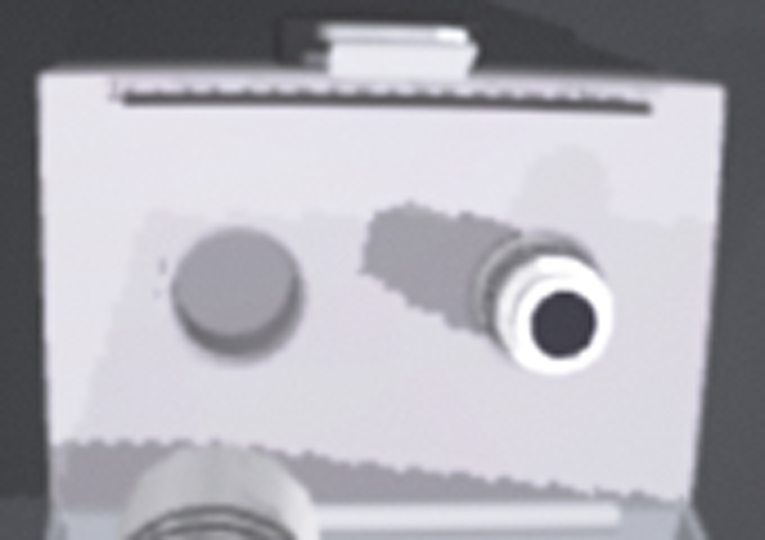

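View pics/t6.png

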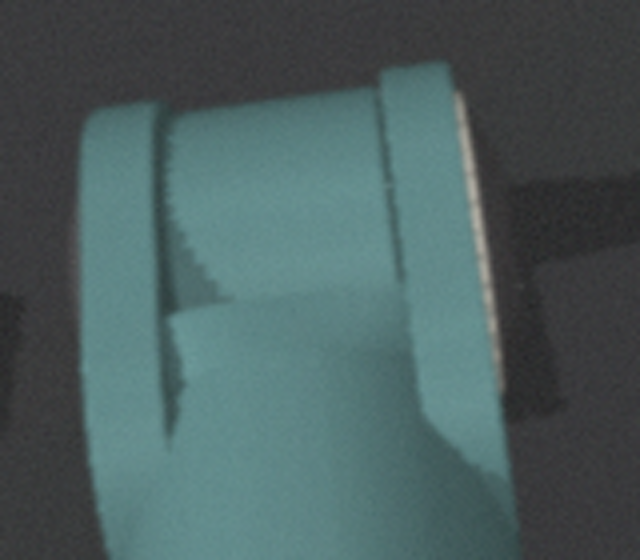

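```bash
python3 - <<'E'
from h import *
i=robot.camera_info("wrist")
f=lambda u,v,z:fatz(i,275+(u+.5)/4.5-.5,115+(v+.5)/4.5-.5,z).round(1)
s=f(237.5,295,45);b=f(562,324,71);l=f(40,72,45);r=f(724,85,45)
print(s,b,l,r)
d=b-s;print(np.hypot(*d[:2]),np.degrees(np.arctan2(d[1],d[0]))-90); d=r-l;print(np.hypot(*d[:2]),np.degrees(np.arctan2(d[1],d[0]))-90)
delta((485,104,195),191.3)
E
```

```text
[485.2 104.4  45. ] [472.  174.2  71. ] [442.5  50.   45. ] [411.8 207.8  45. ]
71.03717336718852 10.708839226199899
160.7586078566246 11.009371790838856
clock 11.825 pos [486.8  98.7 193.7] rot [-180.   -0. -169.] F [ 0.6 -1.  -1.9] w 23.9 delta [ 0.8  5.6 -1.3] dist 5.8 turn -0.2753990582966708
```

```bash
python3 -m inch '[0.7,5,0,0,0.7,5,40,0,0.7,5,80,0,0.7,5,110,0,0.7,5,130,0]';python3 -m inch '[0,0,0,0,0,0,0,0]'; python3 - <<'E'
from h import *
delta((485.2,103.5,25),190.9)
im=robot.get_image("wrist"); i=robot.camera_info("wrist");cv2.imwrite("pics/w7.png",im)
print("socket/lensb pred",proj(i,(485.2,104,45),True),proj(i,(469.5,175,71),True))
cv2.imwrite("pics/w7z.png",cv2.resize(im[140:300,240:440],None,fx=4,fy=4,interpolation=cv2.INTER_CUBIC))
im2=robot.get_image("scene"); cv2.imwrite("pics/s7z.png",cv2.resize(im2[100:240,260:400],None,fx=4.2,fy=4.2,interpolation=cv2.INTER_CUBIC))
E
```

```text
clock: 12.45
eef_pos: [484.7, 104.3, 62.6]
tcp_rot: [-180.0, -0.1, -168.9]
ft_force: [0.7, -0.5, -0.5]
width: 23.8
clock: 12.7
eef_pos: [485.7, 104.7, 64.7]
tcp_rot: [180.0, 0.0, -168.9]
ft_force: [0.0, -0.3, -0.2]
width: 23.7
clock 12.7 pos [485.7 104.7  64.7] rot [ 180.     0.  -168.9] F [ 0.  -0.3 -0.2] w 23.7 delta [ 0.7 -1.1 39.7] dist 39.7 turn 0.22556270595271144
socket/lensb pred [320.93795561 222.62521391] [441.95461045 233.92834546]
```

View pics/w7z.png

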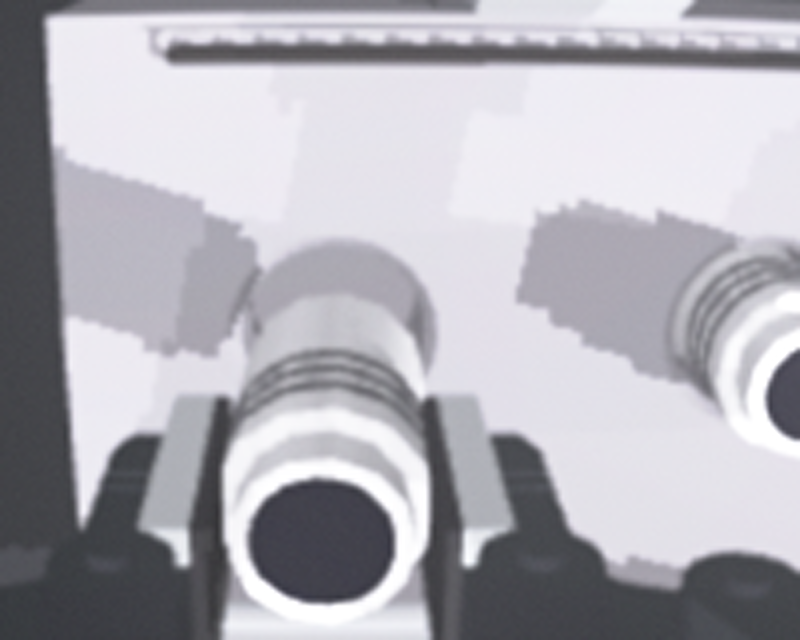

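View pics/s7z.png

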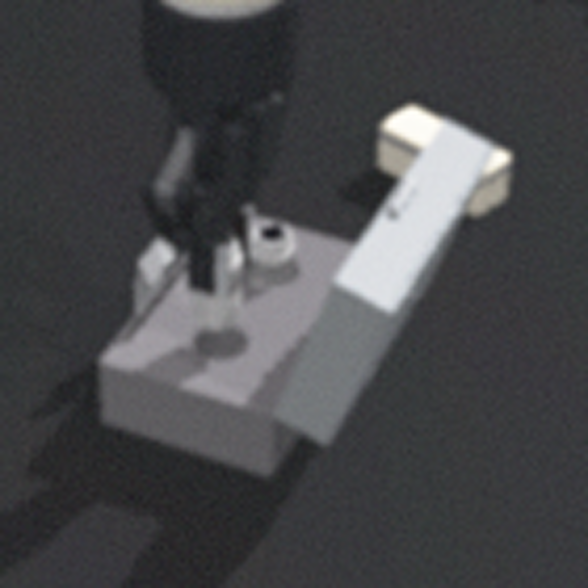

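```bash
python3 - <<'E'
from h import *
i=robot.camera_info("wrist");st=robot.read_state();p=np.array(st["eef_pos"]);y=np.radians(st["tcp_rot"][2])
X=np.array([np.cos(y),np.sin(y),0]);Y=np.array([np.sin(y),-np.cos(y),0])
def T(n,u,v,z):
    q=fatz(i,240+(u+.5)/4-.5,140+(v+.5)/4-.5,z);d=q-p;print(n,"world",q.round(1),"tool",(d@X).round(1),(d@Y).round(1))
T("sock L",247,305,45);T("sock R",436,315,45);T("sock top",340,239,45)
T("foot L",250,350,62.7);T("foot R",424,350,62.7);T("foot top",338,293,62.7)
T("lens top",322,541,112.7);print(p)
print((proj(i,p+X*13+[0,0,-2],True)-[240,140])*4)
E
```

```text
sock L world [483.1  90.8  45. ] tool 5.4 -13.4
sock R world [478.9 121.2  45. ] tool 3.7 17.3
sock top world [469.3 103.3  45. ] tool 16.5 1.6
foot L world [483.7  92.4  62.7] tool 4.5 -11.9
foot R world [478.7 117.8  62.7] tool 4.5 13.9
foot top world [472.4 103.5  62.7] tool 13.4 1.1
lens top world [485.2 103.7 112.7] tool 0.9 -1.1
[485.81029466 104.94435458  64.86715897]
[328.68289954 294.70802196]
```

```bash
python3 -m inch '[1,1.2,0,0,1,1.2,5,0,1,1.2,10,0,1,1.2,15,0,1,1.2,18,0]';python3 -m inch '[0,0,2,0,0,0,4,0,0,0,6,0,0,0,6,0]'; python3 - <<'E'
from h import *
delta((485.2,103.5,23),190.9)
im=robot.get_image("wrist"); cv2.imwrite("pics/w8z.png",cv2.resize(im[140:300,240:440],None,fx=4,fy=4,interpolation=cv2.INTER_CUBIC))
E
```

```text
clock: 13.42
eef_pos: [484.0, 105.6, 45.5]
tcp_rot: [-180.0, -0.0, -168.9]
ft_force: [-0.7, 0.7, -1.3]
width: 23.5
clock: 13.92
eef_pos: [484.0, 105.7, 39.8]
tcp_rot: [-180.0, -0.0, -168.9]
ft_force: [0.9, 0.5, -3.1]
width: 23.5
clock 13.925 pos [484.  105.7  39.8] rot [-180.    -0.  -168.9] F [ 0.9  0.5 -3.1] w 23.5 delta [-0.7 -2.4 16.8] dist 17.0 turn 0.2491897349765395
```

View pics/w8z.png

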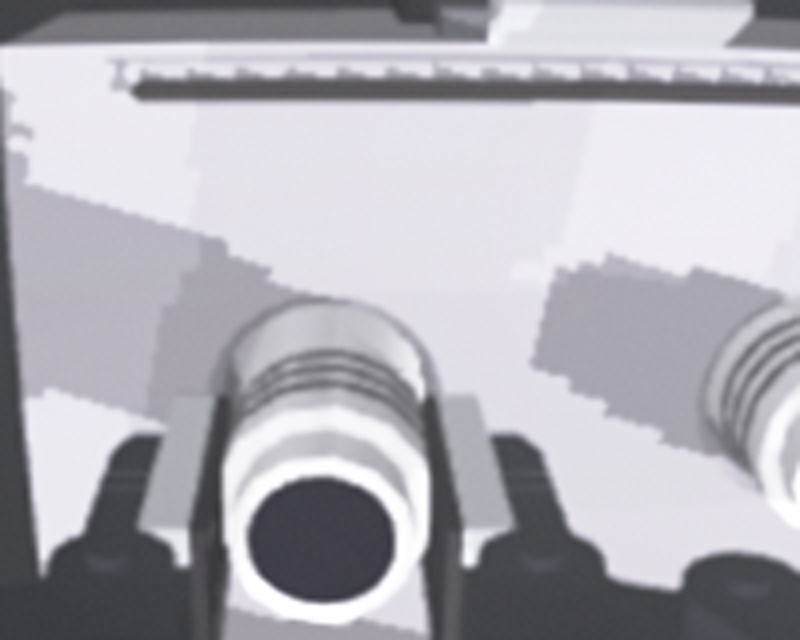

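```bash
python3 -m inch '[0,0,3,0,0,0,6,0,0,0,9,0,0,0,12,0,0,0,12,0]';python3 -m inch '[0,0,1.5,0,0,0,3,0,0,0,3,0]'; python3 -m inch '[0,0,1,0,0,0,1,0]'
```

```text
clock: 14.6
eef_pos: [483.9, 105.7, 27.7]
tcp_rot: [-180.0, -0.0, -168.9]
ft_force: [1.8, -1.4, -1.5]
width: 23.7
clock: 14.98
eef_pos: [484.0, 105.7, 24.8]
tcp_rot: [-180.0, -0.0, -168.8]
ft_force: [1.7, 0.3, -2.2]
width: 24.0
clock: 15.22
eef_pos: [484.0, 105.7, 23.9]
tcp_rot: [-180.0, -0.0, -168.8]
ft_force: [2.4, -1.6, -0.9]
width: 23.9
```

```bash
for k in 1 2; do python3 -m inch '[0,0,0.7,0,0,0,0.7,0]'|grep -E 'eef|ft'; done; python3 - <<'E'
from h import *
im=robot.get_image("wrist"); cv2.imwrite("pics/w9z.png",cv2.resize(im[140:300,240:440],None,fx=3.9,fy=3.7,interpolation=cv2.INTER_CUBIC))
im2=robot.get_image("scene"); cv2.imwrite("pics/s9z.png",cv2.resize(im2[130:220,270:370],None,fx=6,fy=6,interpolation=cv2.INTER_CUBIC))
E
```

```text
eef_pos: [484.0, 105.8, 23.2]
ft_force: [2.1, -1.3, -0.5]
eef_pos: [484.4, 105.9, 22.9]
ft_force: [0.1, 0.3, 10.6]
```

View pics/s9z.png

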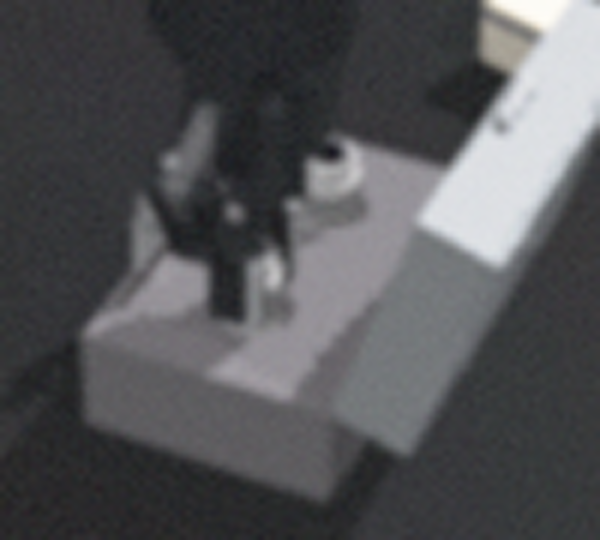

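View pics/w9z.png

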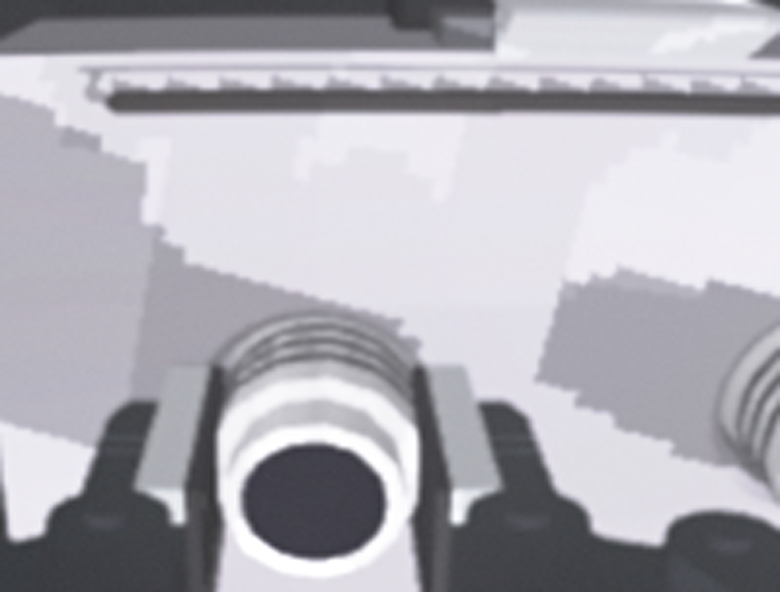

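```bash
python3 -m inch '[0,0,-0.6,0,0,0,-0.6,0]'; python3 -m inch '[0,0,0,0,0,0,0,0,0,0,0,0]' 0.5; python3 -m inch '[0,0,-15,0,0,0,-40,0,0,0,-80,0,0,0,-120,0,0,0,-120,0]'; python3 - <<'E'
from h import *
im=robot.get_image("wrist"); i=robot.camera_info("wrist");cv2.imwrite("pics/w10.png",im)
delta((485.2,103.5,23),190.9)
cv2.imwrite("pics/w10z.png",cv2.resize(im[110:270,240:440],None,fx=3.9,fy=3.7,interpolation=cv2.INTER_CUBIC))
im2=robot.get_image("scene"); cv2.imwrite("pics/s10z.png",cv2.resize(im2[110:220,270:390],None,fx=6,fy=5,interpolation=cv2.INTER_CUBIC))
E
```

```text
clock: 16.08
eef_pos: [484.1, 105.8, 23.1]
tcp_rot: [-180.0, 0.0, -168.8]
ft_force: [1.2, -0.2, 1.6]
width: 23.6
clock: 16.45
eef_pos: [483.9, 105.7, 23.0]
tcp_rot: [-180.0, -0.0, -168.8]
ft_force: [0.4, -0.6, 0.3]
width: 42.9
clock: 17.08
eef_pos: [485.5, 106.1, 146.5]
tcp_rot: [179.9, 0.3, -168.9]
ft_force: [-0.2, 0.4, -0.3]
width: 42.7
clock 17.125 pos [484.6 106.1 144.8] rot [ 179.9    0.2 -168.8] F [ 0.6  0.6 -0.5] w 42.6 delta [  0.2  -2.8 121.8] dist 121.9 turn 0.2579064053882121
```

View pics/s10z.png

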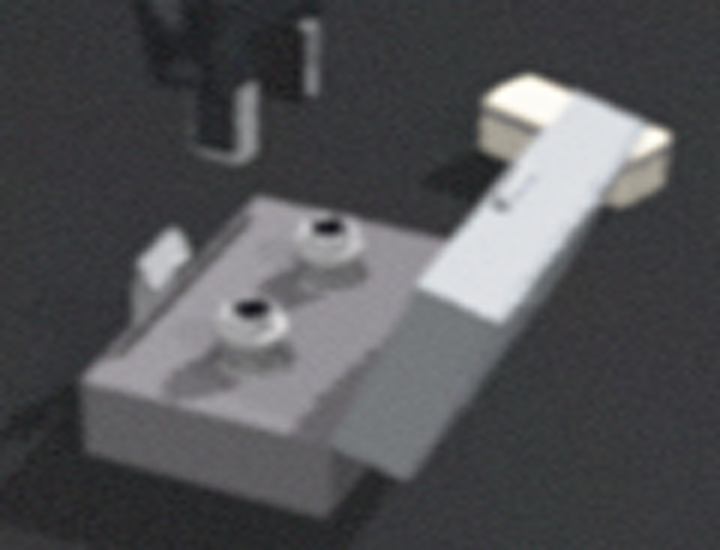

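View pics/w10.png

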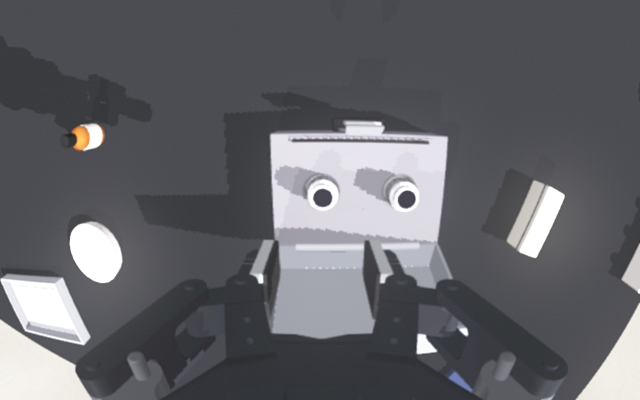

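```bash
cat >> h.py <<'E'
CC=np.array([478.3,139.0,0]);YA=np.radians(10.9);CX=np.array([np.cos(YA),np.sin(YA),0]);CY=np.array([-np.sin(YA),np.cos(YA),0])
def edge(q,y=0,along=104,out=33):
    return CC+CX*(52-along*np.cos(q)+out*np.sin(q))+CY*y+np.array([0,0,45+along*np.sin(q)+out*np.cos(q)])
def case_xyz():
    p=np.array(robot.read_state()["eef_pos"])-CC;return np.round([p@CX,p@CY,p[2]],1)
E
python3 - <<'E'
from h import *
t=robot.camera_info("top");s=robot.camera_info("scene")
for q in np.arange(1.75,2.11,.05):
    print(round(q,2),"top",[proj(t,edge(q,y)).round(1).tolist() for y in(-80,80)],"scene",[proj(s,edge(q,y)).round(1).tolist() for y in(-80,80)],"inner",[proj(s,edge(q,y,104,0)).round(1).tolist() for y in(-80,80)])
f=lambda u,v:(180+(u+.5)/2.6-.5,140+(v+.5)/2.6-.5)
print("obs top",f(260,57),f(58,99))
g=lambda u,v:(270+u/6,110+v/5)
print("obs scene outer",g(500,325),g(648,122),"inner",g(418,290),g(575,90))
print(case_xyz())
E
```

```text
1.75 top [[280.8, 165.5], [203.7, 181.2]] scene [[349.4, 171.4], [375.2, 132.2]] inner [[334.7, 164.9], [362.0, 126.6]]
1.8 top [[280.4, 163.4], [203.5, 179.1]] scene [[351.5, 173.1], [377.1, 133.7]] inner [[337.0, 165.9], [364.1, 127.5]]
1.85 top [[280.0, 161.5], [203.4, 177.1]] scene [[353.5, 174.9], [378.8, 135.2]] inner [[339.3, 167.1], [366.1, 128.5]]
1.9 top [[279.6, 159.6], [203.3, 175.2]] scene [[355.4, 176.7], [380.5, 136.9]] inner [[341.5, 168.4], [368.1, 129.6]]
1.95 top [[279.3, 157.9], [203.2, 173.3]] scene [[357.3, 178.5], [382.2, 138.6]] inner [[343.6, 169.7], [370.0, 130.8]]
2.0 top [[278.9, 156.3], [203.2, 171.6]] scene [[359.1, 180.5], [383.7, 140.3]] inner [[345.8, 171.1], [371.9, 132.1]]
2.05 top [[278.6, 154.7], [203.2, 170.0]] scene [[360.7, 182.4], [385.1, 142.1]] inner [[347.8, 172.6], [373.7, 133.4]]
2.1 top [[278.3, 153.3], [203.2, 168.6]] scene [[362.3, 184.4], [386.5, 143.9]] inner [[349.8, 174.2], [375.5, 134.8]]
obs top (279.6923076923077, 161.6153846153846) (202.0, 177.76923076923077)
obs scene outer (353.3333333333333, 175.0) (378.0, 134.4) inner (339.6666666666667, 168.0) (365.8333333333333, 128.0)
[ -0.7 -33.6 143.7]
```

```bash
python3 -m inch '[0,0,-30,0,-10,5,-50,0,-40,15,-50,0,-80,25,-50,0,-115,34,-50,0]' 0 40; python3 -m inch '[-35,0,0,0,-35,0,0,0,-35,0,0,0]'; python3 - <<'E'
from h import *
print(case_xyz(),robot.read_state()["width"],robot.read_state()["tcp_rot"])
im=robot.get_image("wrist");cv2.imwrite("pics/w11.png",im)
im2=robot.get_image("scene"); cv2.imwrite("pics/s11z.png",cv2.resize(im2[40:220,270:430],None,fx=4,fy=3.3,interpolation=cv2.INTER_CUBIC))
E
```

```text
clock: 17.8
eef_pos: [590.9, 161.9, 192.0]
tcp_rot: [-180.0, -0.1, -168.8]
ft_force: [0.4, 0.1, -0.4]
width: 0.1
clock: 18.18
eef_pos: [623.8, 167.6, 192.1]
tcp_rot: [-180.0, -0.1, -168.9]
ft_force: [0.1, -0.0, -0.4]
width: 0.1
[148.3   0.5 192.1] 0.136508260881976 [-1.79965993e+02 -1.08671472e-01 -1.68880334e+02]
```

View pics/s11z.png

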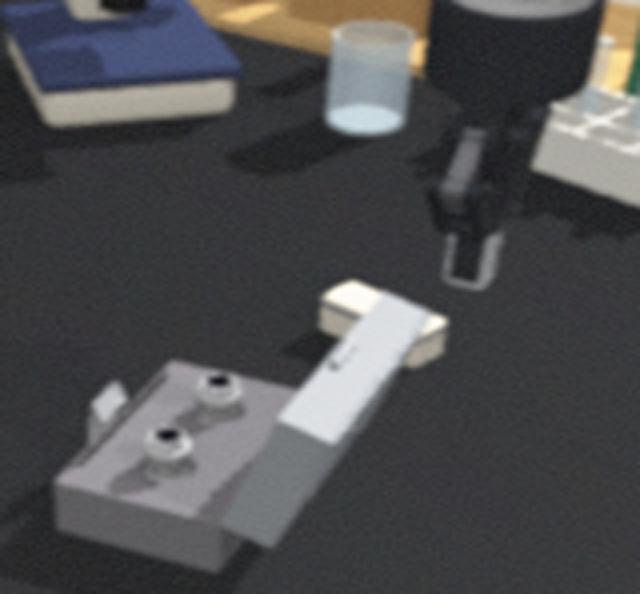

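View pics/w11.png

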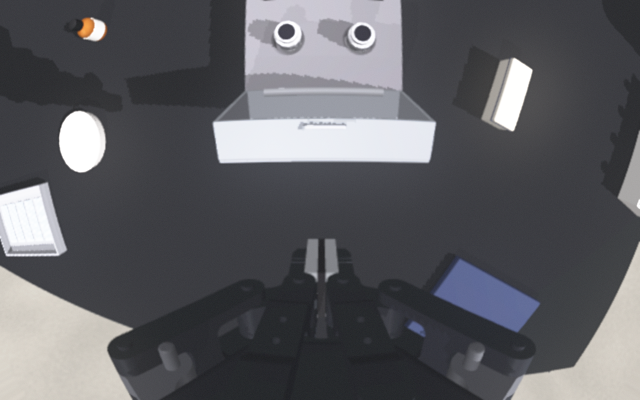

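```bash
python3 - <<'E'
from h import *
s=robot.camera_info("scene");p=np.array(robot.read_state()["eef_pos"])
for h in (0,10,20,25,30,35): print(h,[proj(s,p+CX*a+[0,0,h]).round(1).tolist() for a in(-11,0,11)])
im=robot.get_image("scene")
cv2.imwrite("pics/s12z.png",cv2.resize(im[85:145,360:420],None,fx=10,fy=10,interpolation=cv2.INTER_CUBIC))
E
```

```text
0 [[381.3, 134.1], [386.4, 135.4], [391.6, 136.8]]
10 [[381.9, 130.0], [387.1, 131.3], [392.3, 132.6]]
20 [[382.5, 125.7], [387.7, 127.0], [393.0, 128.3]]
25 [[382.8, 123.6], [388.0, 124.9], [393.3, 126.2]]
30 [[383.1, 121.4], [388.4, 122.7], [393.7, 124.0]]
35 [[383.4, 119.3], [388.7, 120.5], [394.0, 121.8]]
```

View pics/s12z.png

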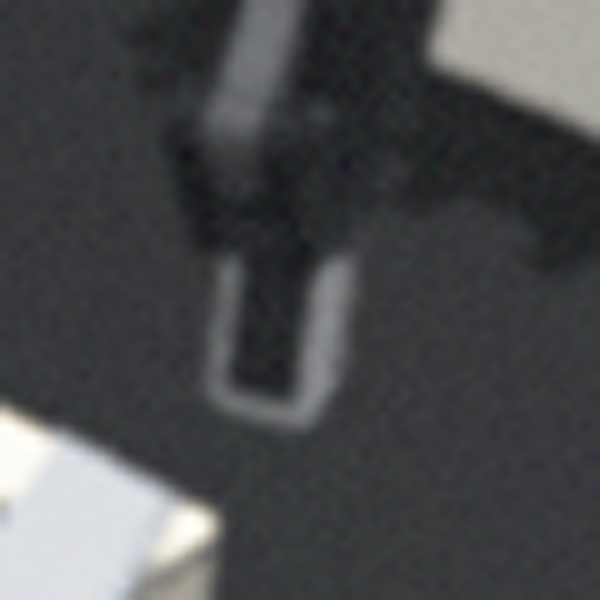

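```bash
python3 -m inch '[0,0,25,0,0,0,50,0,0,0,75,0,0,0,100,0,0,0,100,0]'; python3 -m inch '[6,0,0,0,12,0,0,0,18,0,0,0,18,0,0,0]'; python3 - <<'E'
from h import *
print(case_xyz())
im=robot.get_image("wrist");cv2.imwrite("pics/w13.png",im)
im2=robot.get_image("scene"); cv2.imwrite("pics/s13z.png",cv2.resize(im2[60:220,270:430],None,fx=4,fy=3.6,interpolation=cv2.INTER_CUBIC))
E
```

```text
clock: 18.95
eef_pos: [623.3, 167.9, 92.0]
tcp_rot: [-180.0, -0.1, -168.8]
ft_force: [0.5, -0.5, 0.5]
width: 0.1
clock: 19.45
eef_pos: [606.7, 164.7, 93.6]
tcp_rot: [180.0, 0.0, -168.8]
ft_force: [0.4, 0.1, 0.3]
width: 0.0
[130.9   1.   93.6]
```

View pics/s13z.png

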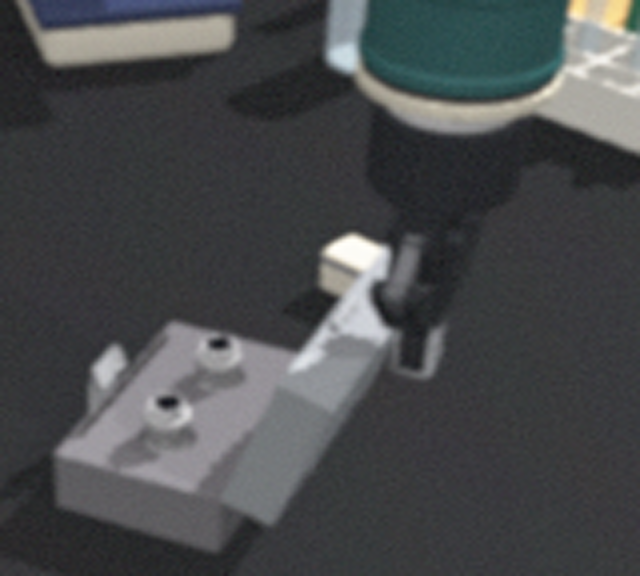

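View pics/w13.png

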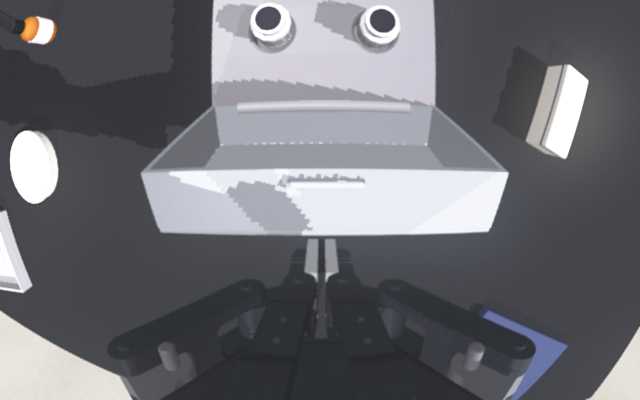

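```bash
python3 -m inch '[10,-0.5,-1,0,21,-1,-3,0,28,-1,-6,0,35,-1,-9,0,43,-1,-15,0]'; python3 - <<'E'
from h import *
print(case_xyz())
im2=robot.get_image("scene"); cv2.imwrite("pics/s14z.png",cv2.resize(im2[60:220,270:430],None,fx=4,fy=3.6,interpolation=cv2.INTER_CUBIC))
E
```

```text
clock: 20.18
eef_pos: [564.3, 155.3, 108.2]
tcp_rot: [-180.0, -0.0, -168.8]
ft_force: [1.7, 0.4, -0.9]
width: 0.0
[ 87.5  -0.3 108.2]
```

View pics/s14z.png

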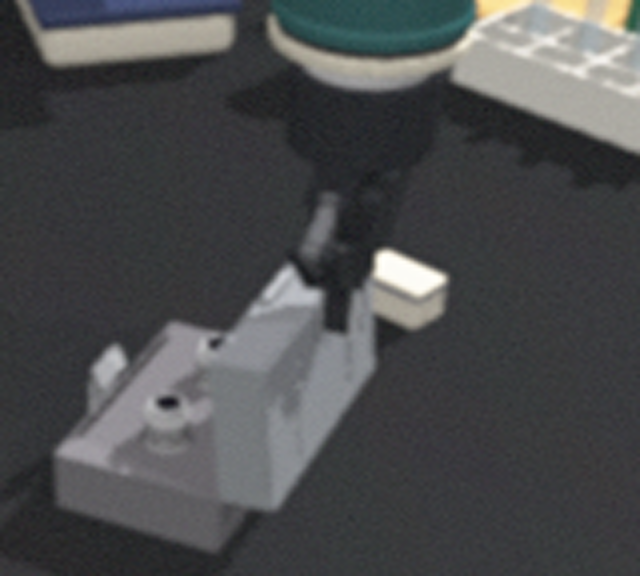

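```bash
python3 -m inch '[7.5,0,-7,0,17.5,0,-8.5,0,27.5,0,-9,0,37.5,0,-8,0,46.5,0,-6,0]'; python3 - <<'E'
from h import *
print(case_xyz())
im2=robot.get_image("scene"); cv2.imwrite("pics/s15z.png",cv2.resize(im2[60:220,270:430],None,fx=4,fy=3.6,interpolation=cv2.INTER_CUBIC))
E
```

```text
clock: 20.85
eef_pos: [518.5, 146.2, 114.0]
tcp_rot: [-180.0, -0.0, -168.8]
ft_force: [1.2, 0.9, 2.3]
width: -0.0
[ 40.9  -0.5 114. ]
```

View pics/s15z.png

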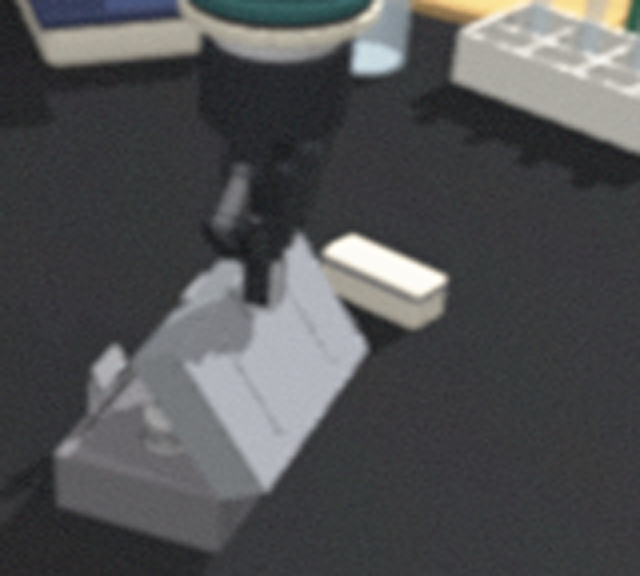

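```bash
python3 -m inch '[9,0,3,0,18.5,0,6,0,27,0,11,0,35,0,16,0,44,0,22,0]'; python3 -m inch '[8.5,0,6,0,14,0,11.5,0,18,0,15,0,18,0,15,0]'; python3 - <<'E'
from h import *
print(case_xyz())
im=robot.get_image("wrist");cv2.imwrite("pics/w16.png",im)
im2=robot.get_image("scene"); cv2.imwrite("pics/s16z.png",cv2.resize(im2[60:220,270:430],None,fx=4,fy=3.6,interpolation=cv2.INTER_CUBIC))
E
```

```text
clock: 21.52
eef_pos: [475.6, 137.7, 91.7]
tcp_rot: [-180.0, 0.0, -168.9]
ft_force: [1.0, 1.1, 0.7]
width: -0.0
clock: 22.02
eef_pos: [458.2, 134.3, 76.9]
tcp_rot: [-180.0, -0.0, -168.8]
ft_force: [-1.2, -0.2, -0.1]
width: 0.2
[-20.7  -0.9  76.9]
```

View pics/s16z.png

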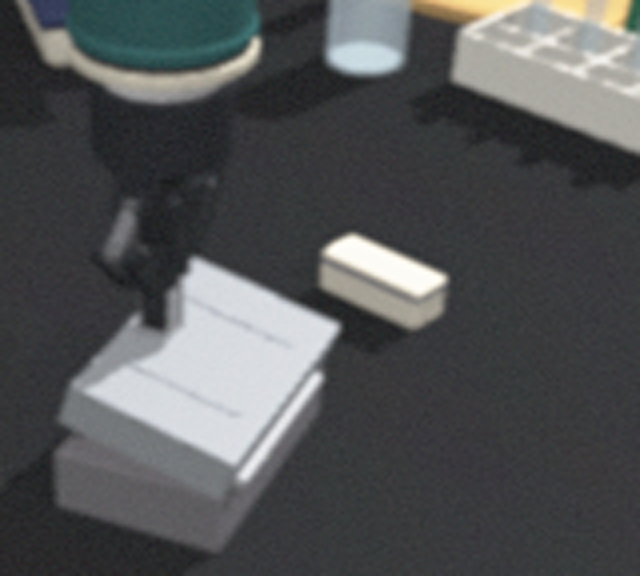

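View pics/w16.png

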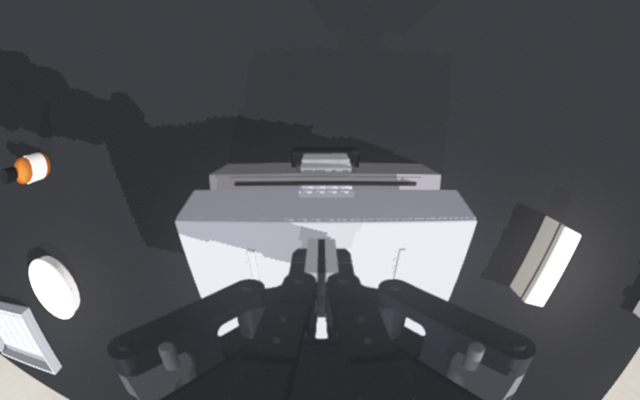

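```bash
python3 -m inch '[3,0.5,1,0,6,0.9,3,0,7.3,0.9,5,0,7.3,0.9,5,0]'; python3 -m inch '[0.5,0,1.5,0,0.7,0,2,0,0.7,0,2,0]'; python3 -m inch '[0.3,0,1,0,0.3,0,1,0]'; python3 -c "
from h import *
print(case_xyz())"
```

```text
clock: 22.62
eef_pos: [451.0, 133.8, 71.9]
tcp_rot: [-180.0, -0.0, -168.8]
ft_force: [-0.5, 0.5, 0.6]
width: 0.0
clock: 23.0
eef_pos: [450.5, 133.7, 70.1]
tcp_rot: [-180.0, -0.0, -168.9]
ft_force: [-0.6, 0.6, 0.4]
width: 0.2
clock: 23.25
eef_pos: [450.1, 133.6, 69.0]
tcp_rot: [-180.0, -0.0, -168.9]
ft_force: [0.2, 0.4, 0.3]
width: -0.4
[-28.7   0.   69. ]
```

```bash
for k in 1 2 3; do python3 -m inch '[0.3,0,1,0,0.3,0,1,0]' | grep -E "eef|ft"; done
```

```text
eef_pos: [449.9, 133.6, 68.0]
ft_force: [-0.2, 0.4, 0.2]
eef_pos: [449.6, 133.5, 67.0]
ft_force: [0.5, -0.4, 0.5]
eef_pos: [449.3, 133.4, 66.0]
ft_force: [0.1, -0.5, -0.2]
```

```bash
python3 - <<'E'
from h import *
print(case_xyz())
im=robot.get_image("wrist");cv2.imwrite("pics/w17z.png",cv2.resize(im[130:300,220:430],None,fx=3.7,fy=3.4,interpolation=cv2.INTER_CUBIC))
im2=robot.get_image("scene"); cv2.imwrite("pics/s17z.png",cv2.resize(im2[110:220,270:370],None,fx=7,fy=5.4,interpolation=cv2.INTER_CUBIC))
E
```

```text
[-29.6  -0.   66. ]
```

View pics/s17z.png

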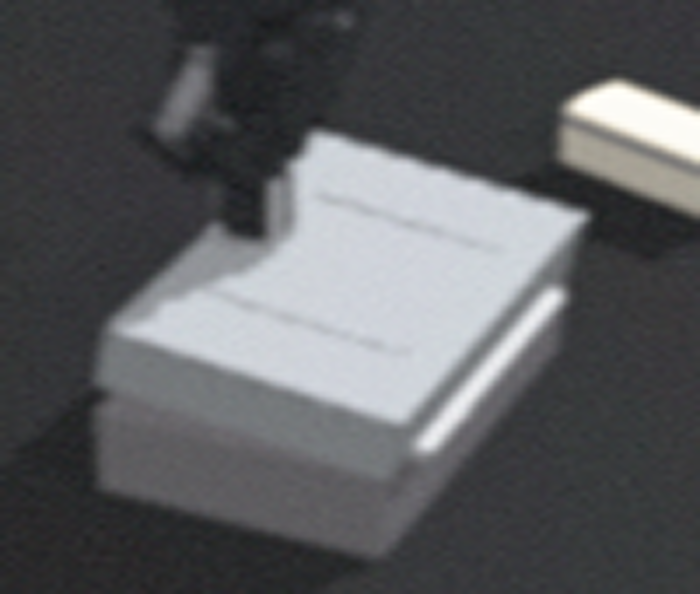

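View pics/w17z.png

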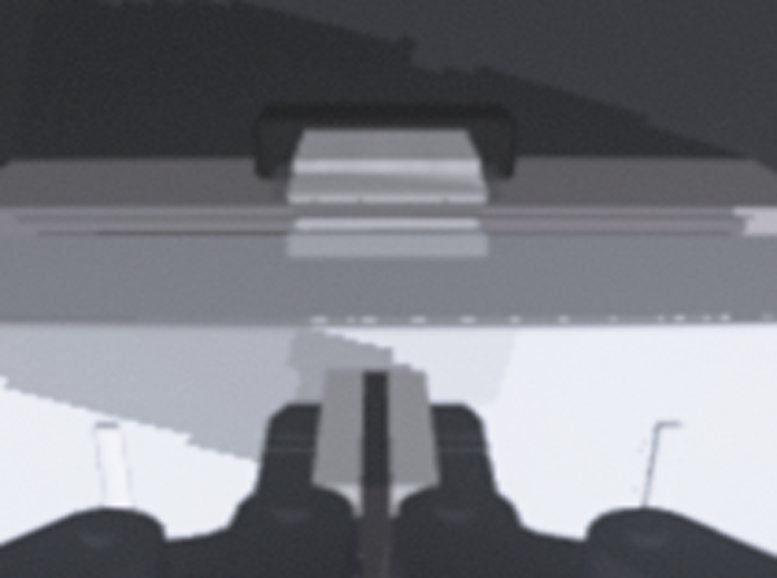

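```bash
python3 - <<'E'
from h import *
s=robot.camera_info("scene")
for q in (0.05,.1,.15,.2,.25,.3): print(q,proj(s,edge(q,-80)).round(1),proj(s,edge(q,-80,104,0)).round(1),"tipz at s=97",(45+97*np.sin(q)+33*np.cos(q)).round(1))
g=lambda u,v:(270+(u+.5)/7-.5,110+(v+.5)/5.4-.5)
print("obs",g(112,330),g(98,388))
E
```

```text
0.05 [283.8 173.3] [283.7 184.3] tipz at s=97 82.8
0.1 [284.5 171.7] [283.8 182.6] tipz at s=97 87.5
0.15 [285.3 170.3] [283.9 181. ] tipz at s=97 92.1
0.2 [286.2 168.9] [284.2 179.4] tipz at s=97 96.6
0.25 [287.3 167.5] [284.6 177.8] tipz at s=97 101.0
0.3 [288.4 166.2] [285.  176.2] tipz at s=97 105.2
obs (285.57142857142856, 170.7037037037037) (283.57142857142856, 181.44444444444446)
```

```bash
for k in 1 2 3; do python3 -m inch '[0.25,0,0.7,0,0.25,0,0.7,0]' | grep -E "eef|ft"; done
```

```text
eef_pos: [449.0, 133.4, 65.4]
ft_force: [0.7, -0.5, 0.3]
eef_pos: [448.8, 133.4, 64.7]
ft_force: [0.1, -0.6, 0.9]
eef_pos: [448.5, 133.3, 63.9]
ft_force: [0.3, -0.2, 0.1]
```

```bash
for k in 1 2 3; do python3 -m inch '[0.2,0,0.5,0,0.2,0,0.5,0]' | grep -E "eef|ft"; done
```

```text
eef_pos: [448.4, 133.3, 63.5]
ft_force: [-0.4, -0.6, -0.3]
eef_pos: [448.1, 133.2, 63.0]
ft_force: [-0.3, 0.3, 0.3]
eef_pos: [448.0, 133.2, 62.5]
ft_force: [0.6, -0.5, -0.5]
```

```bash
for k in 1 2 3 4; do python3 -m inch '[0.2,0,0.5,0,0.2,0,0.5,0]' | grep -E "eef|ft"; done; python3 - <<'E'
from h import *
print(case_xyz(),robot.read_state()["clock"])
im=robot.get_image("wrist");cv2.imwrite("pics/w18z.png",cv2.resize(im[130:300,220:430],None,fx=3.7,fy=3.4,interpolation=cv2.INTER_CUBIC))
im2=robot.get_image("scene"); cv2.imwrite("pics/s18z.png",cv2.resize(im2[110:220,270:370],None,fx=7,fy=5.4,interpolation=cv2.INTER_CUBIC))
E
```

```text
eef_pos: [447.8, 133.1, 62.0]
ft_force: [-0.4, -0.5, -0.9]
eef_pos: [447.7, 133.1, 61.6]
ft_force: [-0.9, -0.3, 3.0]
eef_pos: [447.5, 133.1, 61.1]
ft_force: [-0.2, -0.1, 6.6]
eef_pos: [447.3, 133.0, 60.6]
ft_force: [-1.5, -0.9, 5.8]
[-31.6   0.   60.6] 26.6
```

View pics/s18z.png

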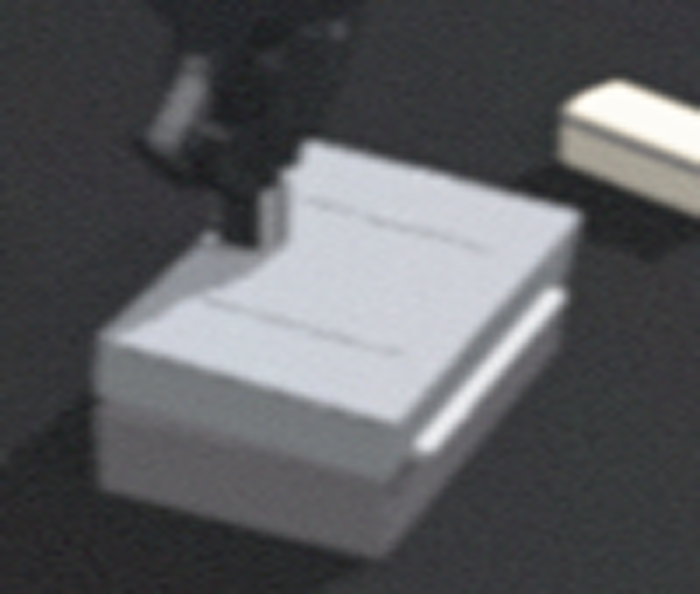

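View pics/w18z.png

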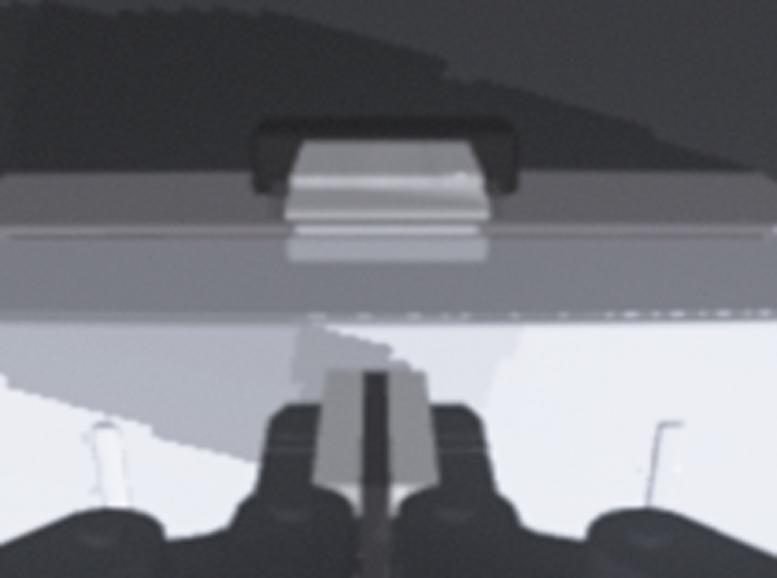

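```bash
for k in 1 2 3; do python3 -m inch '[0.15,0,0.4,0,0.15,0,0.4,0]' | grep -E "eef|ft"; done
```

```text
eef_pos: [447.1, 133.0, 60.3]
ft_force: [-1.2, -0.8, 6.5]
eef_pos: [447.0, 133.0, 59.9]
ft_force: [-2.4, 0.2, 7.6]
eef_pos: [446.9, 133.0, 59.5]
ft_force: [-2.2, -1.6, 8.9]
```

```bash
for k in 1 2 3; do python3 -m inch '[0.15,0,0.4,0,0.15,0,0.4,0]' | grep -E "eef|ft"; done
```

```text
eef_pos: [446.7, 132.9, 59.1]
ft_force: [-1.6, -0.1, 9.0]
eef_pos: [446.6, 132.9, 58.7]
ft_force: [-2.7, -0.5, 10.2]
eef_pos: [446.4, 132.9, 58.4]
ft_force: [-2.6, -1.5, 11.3]
```

```bash
for k in 1 2; do python3 -m inch '[0.12,0,0.4,0,0.12,0,0.4,0]' | grep -E "eef|ft"; done
```

```text
eef_pos: [446.2, 132.9, 57.9]
ft_force: [-3.4, -1.4, 10.5]
eef_pos: [446.1, 132.8, 57.6]
ft_force: [-3.4, -0.6, 10.7]
```

```bash
for k in 1 2; do python3 -m inch '[0,0,0.4,0,0,0,0.4,0]' | grep -E "eef|ft"; done
```

```text
eef_pos: [445.9, 132.8, 57.1]
ft_force: [-4.3, -0.8, 11.4]
eef_pos: [445.8, 132.8, 56.7]
ft_force: [-5.1, -1.6, 13.4]
```

```bash
python3 -m inch '[0.4,0,0.3,0,0.4,0,0.3,0]' | grep -E "eef|ft"; python3 - <<'E'
from h import *
print(case_xyz())
im=robot.get_image("wrist");cv2.imwrite("pics/w19z.png",cv2.resize(im[130:300,220:430],None,fx=3.7,fy=3.4,interpolation=cv2.INTER_CUBIC))
E
```

```text
eef_pos: [445.6, 132.7, 56.5]
ft_force: [-3.4, -1.4, 12.9]
[-33.3   0.   56.5]
```

View pics/w19z.png

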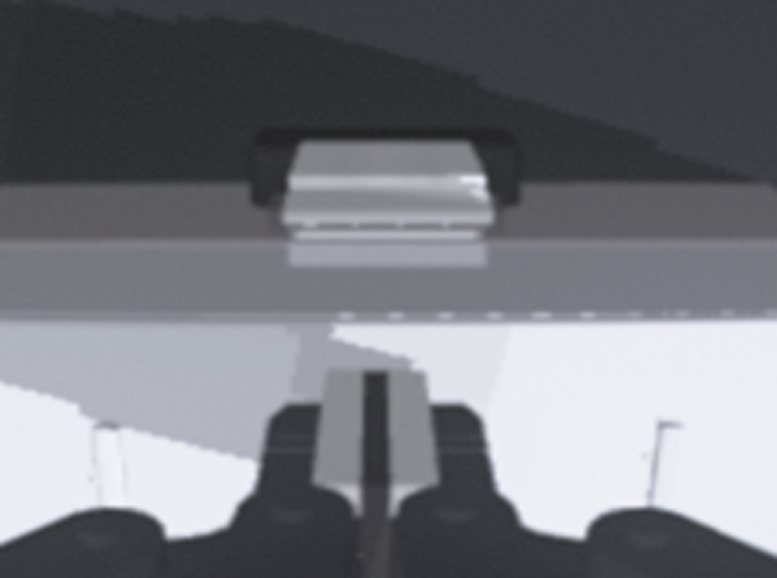

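```bash
for k in 1 2; do python3 -m inch '[0.2,0,0.4,0,0.2,0,0.4,0]' | grep -E "clock|eef|ft"; done
```

```text
clock: 29.75
eef_pos: [445.5, 132.7, 56.1]
ft_force: [-3.9, -1.9, 13.2]
clock: 30.0
eef_pos: [445.4, 132.7, 55.7]
ft_force: [-4.0, -1.2, 14.0]
```

```bash
for k in 1 2; do python3 -m inch '[0.2,0,0.4,0,0.2,0,0.4,0]' | grep -E "eef|ft"; done
```

```text
eef_pos: [445.2, 132.7, 55.3]
ft_force: [-2.7, -1.4, 10.4]
eef_pos: [445.0, 132.6, 54.9]
ft_force: [-2.8, -0.7, 10.3]
```

```bash
python3 -m inch '[0.15,0,0.4,0,0.15,0,0.4,0]' | grep -E "eef|ft"; python3 - <<'E'
from h import *
im=robot.get_image("wrist");cv2.imwrite("pics/w20z.png",cv2.resize(im[130:300,220:430],None,fx=3.7,fy=3.4,interpolation=cv2.INTER_CUBIC))
E
```

```text
eef_pos: [444.7, 132.5, 54.2]
ft_force: [-0.1, -0.1, 0.3]
```

View pics/w20z.png

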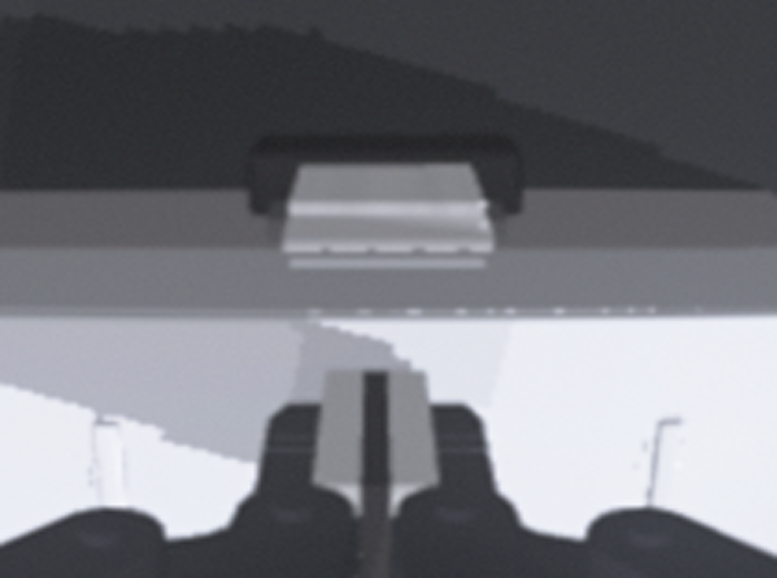

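The force fell from 14 N to 0 and the hook has sprung back over the pin, so it clicked. Next I let go and check that the lid stays shut.

```bash
python3 -m inch '[0,0,-1,0,0,0,-4,0,0,0,-20,0,0,0,-60,0,0,0,-100,0]'; python3 -m inch '[20,0,-30,0,60,0,-60,0,90,0,-60,0,90,0,-60,0]'; python3 - <<'E'
from h import *
im=robot.get_image("wrist");cv2.imwrite("pics/w21.png",im)
im2=robot.get_image("scene"); cv2.imwrite("pics/s21z.png",cv2.resize(im2[110:220,270:370],None,fx=7,fy=5.4,interpolation=cv2.INTER_CUBIC));cv2.imwrite("pics/s21.png",im2)
print(robot.read_state()["clock"],robot.read_state()["ft_force"])
E
```

```text
clock: 31.42
eef_pos: [444.7, 132.2, 156.2]
tcp_rot: [-180.0, 0.0, -168.9]
ft_force: [0.3, -0.1, -0.2]
width: -0.2
clock: 31.92
eef_pos: [355.4, 115.0, 215.3]
tcp_rot: [179.9, 0.1, -168.8]
ft_force: [1.1, 0.3, 0.6]
width: 0.2
32.025 [-0.2748653  -0.79143528  0.41750909]
```

View pics/s21z.png

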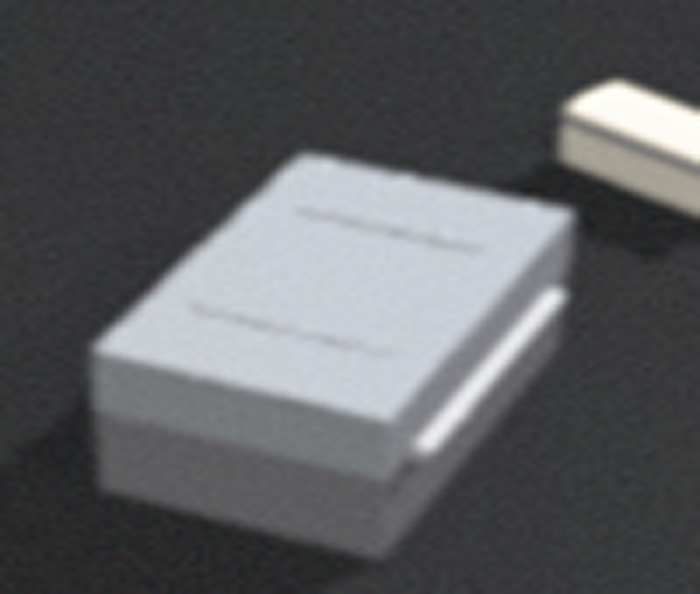

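View pics/w21.png

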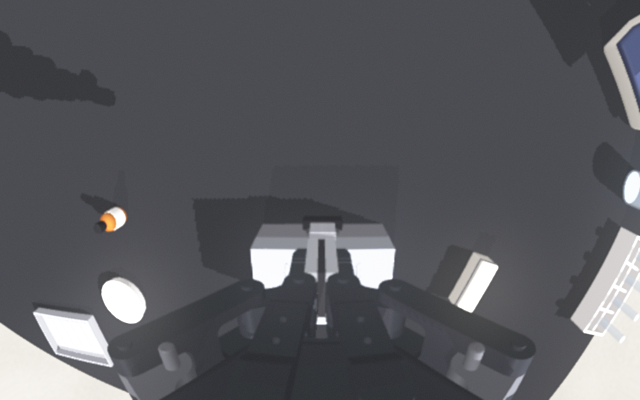

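View pics/s21.png

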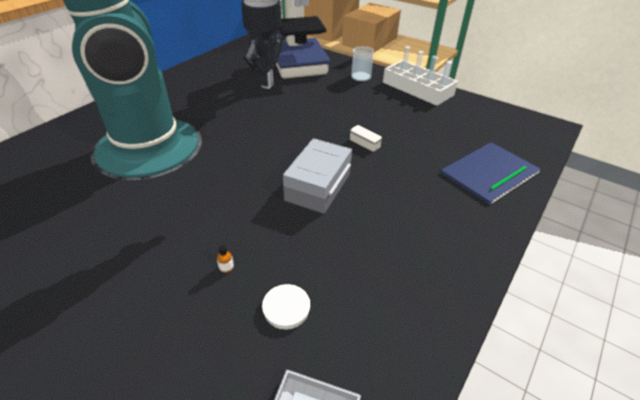

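```bash
python3 -m inch '[0,0,0,0,0,0,0,0,0,0,0,0,0,0,0,0,0,0,0,0]'|grep -E "clock|ft"; python3 - <<'E'
from h import *
im=robot.get_image("scene");a=cv2.imread("pics/s21.png")
d=cv2.absdiff(im,a)[110:220,270:370];print("max/mean diff",d.max(),d.mean())
im=robot.get_image("top")
t=robot.camera_info("top")
for q in(0,.03,.06,.1):print(q,[proj(t,edge(q,y)).round(1).tolist() for y in(-80,80)])
cv2.imwrite("pics/t22.png",cv2.resize(im[140:280,140:460],None,fx=2.4,fy=2.4,interpolation=cv2.INTER_CUBIC))
for l,c in (("oil",(392.95,222.44)),("dish",(391.44,155.74)),("slidebox",(155.51,228.3))):
    o=robot.outline_of("top",l)
    if o: ys,xs=np.nonzero(o[0]["mask"]);print(l,xs.mean().round(1),ys.mean().round(1),"was",c)
E
```

```text
clock: 32.65
ft_force: [0.3, 0.0, -0.9]
max/mean diff 14 2.2522121212121213
0 [[296.3, 239.3], [223.3, 254.8]]
0.03 [[296.2, 238.8], [223.0, 254.4]]
0.06 [[296.1, 238.3], [222.7, 254.0]]
0.1 [[295.9, 237.6], [222.2, 253.3]]
oil 393.0 222.5 was (392.95, 222.44)
dish 391.8 156.0 was (391.44, 155.74)
slidebox 155.4 228.0 was (155.51, 228.3)
```

View pics/t22.png

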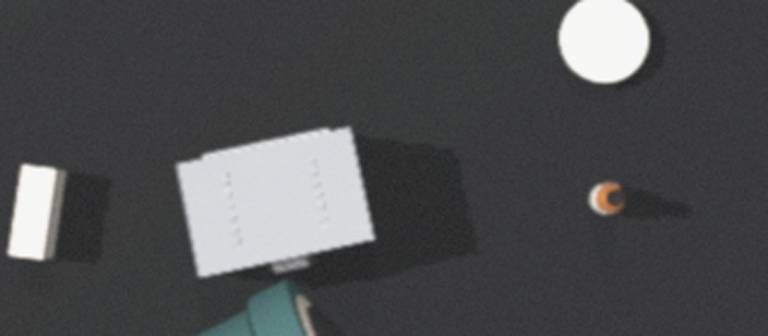

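The lid has stayed shut, the other items have not moved, and the robot is clear of everything.

```bash
python3 -c "
from bench import robot
print(robot.finish_job())"
```

```text
the job is handed in; nothing more can be done
None
```

The loose objective stands in the empty socket and the lid is clicked shut. I handed the job in at about 33 s of the 70 s allowed.

- **Objective:** I lowered it until it met the socket floor at the expected height, with about 10 N of contact. I eased the load off before opening the fingers, and afterwards the pictures showed both objectives upright in their sockets.
- **Lid:** I swung it over from behind and pressed in small steps about 7 mm from the edge. The highest reading was about 14 N vertical (15 N overall). The force then dropped to 0 as the hook sprang back, and I did not press on to the hard stop.
- **Last checks:** The lid looked unchanged 0.6 s after the first picture taken with the arm clear. The scene picture puts it at roughly 0.03 rad, which is only an estimate. In the top view the bottle, dish and slide box were within 0.4 px of where they started.
- **What disagreed:** The fingertips appeared about 26–29 mm higher than the reported TCP, so my first grasp closed above the objective without touching it. A second try reached only its top, pressing about 4 N, so I went lower for the third. The gripper read 24 mm on the 26 mm cylinder, and it was held at a tilt of about 2 degrees, but it went in freely.

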